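# Load a hand-indexed marking fixture

## Task

Load every steel blank from the tray into the marking fixture, one per nest: set it in the nest at the open front, foot down, press it until its seat is fully home, and turn the dial by a post one click (a quarter turn, counter-clockwise from above) to bring up the next nest. When all are loaded, turn the dial on to its last stop, with every nest under the clear guard, and then press the start button. Leave the oil bottle, the hex key and the copper spool alone.

Things in the scene. Friction and masses are not known exactly. Their poses are not given: they have to be found in the camera images.
- fixture: fixed base under the steel dial; origin on the bench under the dial axis; its front is its -x side, towards the robot. A fixed clear guard plate, 118 to 123 mm above the bench, covers x -35 to +180, y -175 to +175 mm of this frame, on 4 thin rods; a marking head on it at x +105 mm reaches 193 mm. Only the front of the dial is open from above
- dial (a joint): angle of the dial (rad), counter-clockwise from above positive; starts 0 to 0.3. Sprung stops click in at 0, 1.571, 3.142, 4.712 (last) from within 0.06; else it stays where left. At 0, 1.571, 3.142 nest 1, 2, 3 is at the open front (100 mm from the axis, to the fixture's -x); at 4.712 a bare part of the dial is. Disc 300 mm across, upper face 50 mm above the bench; up to 7 N at a post to turn
- post1 (a point): centre of the top of one of the dial's four upright round posts, 14 mm diameter, 50 mm tall (top 100 mm above the bench), 125 mm from the axis, midway between nest positions: at each stop two stand at the open front, 45 degrees either side of the front nest
- post2 (a point): centre of the top of one of the dial's four upright round posts, 14 mm diameter, 50 mm tall (top 100 mm above the bench), 125 mm from the axis, midway between nest positions: at each stop two stand at the open front, 45 degrees either side of the front nest
- post3 (a point): centre of the top of one of the dial's four upright round posts, 14 mm diameter, 50 mm tall (top 100 mm above the bench), 125 mm from the axis, midway between nest positions: at each stop two stand at the open front, 45 degrees either side of the front nest
- post4 (a point): centre of the top of one of the dial's four upright round posts, 14 mm diameter, 50 mm tall (top 100 mm above the bench), 125 mm from the axis, midway between nest positions: at each stop two stand at the open front, 45 degrees either side of the front nest
- nest1 (a point): centre of the upper face of nest 1's seat (brass pad 60 x 48 mm), 100 mm from the dial axis, moving with dial and seat; x axis along the radius. Around it low aluminium walls 6 mm thick, top 70 mm above the bench, pocket 64 (x) by 52 mm (y). Seat up: this point is 62 mm above the bench; home: 54 mm, and a blank's wide foot is flush with the walls
- nest2 (a point): centre of the upper face of nest 2's seat (brass pad 60 x 48 mm), 100 mm from the dial axis, moving with dial and seat; x axis along the radius. Around it low aluminium walls 6 mm thick, top 70 mm above the bench, pocket 64 (x) by 52 mm (y). Seat up: this point is 62 mm above the bench; home: 54 mm, and a blank's wide foot is flush with the walls
- nest3 (a point): centre of the upper face of nest 3's seat (brass pad 60 x 48 mm), 100 mm from the dial axis, moving with dial and seat; x axis along the radius. Around it low aluminium walls 6 mm thick, top 70 mm above the bench, pocket 64 (x) by 52 mm (y). Seat up: this point is 62 mm above the bench; home: 54 mm, and a blank's wide foot is flush with the walls
- seat1 (a joint): how far the seat of nest 1 has been pressed down (m): 0 up, 0.008 fully home. It is stiff: it takes about 9 N in all to push it down, carries a blank without sinking, and stays where it is left
- seat2 (a joint): how far the seat of nest 2 has been pressed down (m): 0 up, 0.008 fully home. It is stiff: it takes about 9 N in all to push it down, carries a blank without sinking, and stays where it is left
- seat3 (a joint): how far the seat of nest 3 has been pressed down (m): 0 up, 0.008 fully home. It is stiff: it takes about 9 N in all to push it down, carries a blank without sinking, and stays where it is left
- blankA: a loose steel T-shaped blank, 0.42 kg: a wide foot 56 mm (x) by 44 mm (y) by 16 mm high, with a rib 56 mm (x) by 24 mm (y) and 18 mm high centred on it, 34 mm high in all; origin at the centre of the underside, z up. All blanks are alike; two or three are present, lying on the tray
- blankB: a loose steel T-shaped blank, 0.42 kg: a wide foot 56 mm (x) by 44 mm (y) by 16 mm high, with a rib 56 mm (x) by 24 mm (y) and 18 mm high centred on it, 34 mm high in all; origin at the centre of the underside, z up. All blanks are alike; two or three are present, lying on the tray
- blankC: a loose steel T-shaped blank, 0.42 kg: a wide foot 56 mm (x) by 44 mm (y) by 16 mm high, with a rib 56 mm (x) by 24 mm (y) and 18 mm high centred on it, 34 mm high in all; origin at the centre of the underside, z up. All blanks are alike; two or three are present, lying on the tray
- tray: a fixed shallow blue plastic tray, 240 x 220 mm, floor 3 mm thick, rim 10 mm high; origin at the centre of its underside
- start (a joint): travel of the start button (m): 0 out, 0.006 fully pressed; springs back; about 6 N
- start_top (a point): centre of the top of the start button, a green round push button of 40 mm diameter on a small grey housing standing on the bench to the right of the fixture; it is pressed straight down
- oiler: a red oil bottle with a spout, 66 mm diameter, 160 mm high, standing on the bench; origin at the centre of its underside; to be left alone
- tkey: a hex key with a red cross handle, 150 mm long, lying on the bench; origin at the middle, on the bench; to be left alone
- spool: a copper spool, 64 mm diameter, 85 mm high, standing on the bench; origin at the centre of its underside; to be left alone
Not all that is in view belongs to the job. What is shaped like the blankA but purple is not meant.

How it is judged (in metres and radians):
On the way, in this order (a step that is already met when the one before it is completed fails the run):
1. every blank is pressed home in a nest and the dial stands at its last stop (((horizontal distance between blankA and nest1 below 0.008 m and z of blankA in the frame of nest1 between -0.003 and 0.003 m and angle between blankA's own z axis and vertical below 0.1 rad and angle between the x axis of blankA and the x axis of nest1, either way round below 0.2 rad and value of joint seat1 above 0.0065 m) or (horizontal distance between blankA and nest2 below 0.008 m and z of blankA in the frame of nest2 between -0.003 and 0.003 m and angle between blankA's own z axis and vertical below 0.1 rad and angle between the x axis of blankA and the x axis of nest2, either way round below 0.2 rad and value of joint seat2 above 0.0065 m) or (horizontal distance between blankA and nest3 below 0.008 m and z of blankA in the frame of nest3 between -0.003 and 0.003 m and angle between blankA's own z axis and vertical below 0.1 rad and angle between the x axis of blankA and the x axis of nest3, either way round below 0.2 rad and value of joint seat3 above 0.0065 m)) and ((horizontal distance between blankB and nest1 below 0.008 m and z of blankB in the frame of nest1 between -0.003 and 0.003 m and angle between blankB's own z axis and vertical below 0.1 rad and angle between the x axis of blankB and the x axis of nest1, either way round below 0.2 rad and value of joint seat1 above 0.0065 m) or (horizontal distance between blankB and nest2 below 0.008 m and z of blankB in the frame of nest2 between -0.003 and 0.003 m and angle between blankB's own z axis and vertical below 0.1 rad and angle between the x axis of blankB and the x axis of nest2, either way round below 0.2 rad and value of joint seat2 above 0.0065 m) or (horizontal distance between blankB and nest3 below 0.008 m and z of blankB in the frame of nest3 between -0.003 and 0.003 m and angle between blankB's own z axis and vertical below 0.1 rad and angle between the x axis of blankB and the x axis of nest3, either way round below 0.2 rad and value of joint seat3 above 0.0065 m)) and ((horizontal distance between blankC and nest1 below 0.008 m and z of blankC in the frame of nest1 between -0.003 and 0.003 m and angle between blankC's own z axis and vertical below 0.1 rad and angle between the x axis of blankC and the x axis of nest1, either way round below 0.2 rad and value of joint seat1 above 0.0065 m) or (horizontal distance between blankC and nest2 below 0.008 m and z of blankC in the frame of nest2 between -0.003 and 0.003 m and angle between blankC's own z axis and vertical below 0.1 rad and angle between the x axis of blankC and the x axis of nest2, either way round below 0.2 rad and value of joint seat2 above 0.0065 m) or (horizontal distance between blankC and nest3 below 0.008 m and z of blankC in the frame of nest3 between -0.003 and 0.003 m and angle between blankC's own z axis and vertical below 0.1 rad and angle between the x axis of blankC and the x axis of nest3, either way round below 0.2 rad and value of joint seat3 above 0.0065 m)) and value of joint dial above 4.6524 rad), for 0.3 s.
2. then the start button is pressed (value of joint start above 0.0045 m), for 0.05 s.
At the end, for the whole second after the job is handed in: Every blank is in its own nest, upright, within 8 mm and 0.2 rad of square, its seat down at least 6.5 of 8 mm; the dial rests at its last stop (4.71 rad, within 0.06); the start button was pressed (4.5 mm) after that and is released (all of step 1 and value of joint start below 0.002 m and linear speed of each of blankA, blankB, blankC below 0.02 m/s and velocity of joint dial between -0.05 and 0.05 rad/s); the robot touches nothing.
It fails at once if the oil bottle is moved by more than 30 mm (distance of oiler from where it was at the start of the episode above 0.03 m).
It fails at once if the hex key is moved by more than 30 mm (distance of tkey from where it was at the start of the episode above 0.03 m).
It fails at once if the copper spool is moved by more than 30 mm (distance of spool from where it was at the start of the episode above 0.03 m).
Of blankA, blankB, blankC only 2 to 3 are there at a start; the rules pass over those that are not, and their reading is None.
At some moment in a run one of blankA, blankB, blankC may be knocked a few centimetres aside while the robot is not near it.
It also fails if it takes over 210 s, if anything falls off the work surface, if the arm or the gripper's body presses on something with over 40 N, if the wrist force passes 120 N, or if a joint passes its speed limit or range.

## Robot

A 6-joint arm with a two-finger parallel gripper is mounted at the origin on the work surface. World frame = base frame: x ahead of the robot, y to its left, z up, the work surface at z = 0. Lengths are in mm, angles in degrees, forces in N, time in s.
With the tool pointing down it reaches from about 300 to 850 mm from the base axis. Payload 4.2 kg.
Tool frame: the origin (TCP) lies midway between the tips of the shut fingers; the grasp point (between the pads) lies 19 mm behind it; z points along the fingers, y is the line along which they close (so a half turn about z gives the same grasp; the last joint's range is limited). The gripper opens to 91 mm and grips with 3 to 60 N. Pads are 32 mm wide; open, the fingers measure 118 mm over their backs; the gripper's body (76 mm by 178 mm) begins 60 mm behind the grasp point.
Start: joints at [72.365, 18.312, 89.639, -0, 72.044, -1.146], TCP at [163.212, 551.367, 213.976] pointing down, gripper open.
Joint ranges: [-177.97, 177.97], [-48.28, 115.42], [12.27, 149.76], [-77.06, 257.06], [2.81, 150.46], [-146.56, 146.56]. Speed limits (degrees/s): [147.25, 147.25, 180, 180, 180, 180].

## Interface

Orientations are given as [roll, pitch, yaw] about the fixed x, y, z axes, in that order (R = Rz(yaw) Ry(pitch) Rx(roll)).
In Python, from workcell import env gives the robot as it stands.
- The arm moves only by the tool send_rows, never from a script. Its argument "steps" is a list that holds one entry, the list of rows, each a list of 5 numbers: the shift along the tool's x, y, z scaled (see below), then the turn about the tool's z scaled (see below), then the opening, from 0 (shut) to 1 (fully open). In form: [[[dx, dy, dz, yaw, fingers], ...]]. A call has 1 to 5 rows; each row shifts and turns the commanded pose from where the row before left it, along the tool's axes as they then stand; what a row does not reach is not made up. The controller multiplies each number of a shift by 0.04 m and each number of a turn by 0.12 rad. A row lasts 1/12 s, in which the tool goes at most 41.7 mm and 7.16 degrees, less where a joint would pass 70% of its speed; a pose out of reach is approached as far as the arm can. A call with a number of a shift or a turn outside -1 to 1 is refused whole. A call with a gripper value outside its range is refused whole. The fingers move at their own pace and stop on an object; "squeeze" is the grip in N (left out, the last holds). Time passes only in rows, so rows that do not move let the fingers close. It gives the time, the measured TCP pose, the force, the opening and the grip force at its end, in the units of the state.
- env.state(): the state, without advancing time (a new reading comes with each control period).
- env.grab_frame(name): name is "scene" or "top" or "wrist"; returns a dict with "pixels" (384x512x3 uint8, red, green, blue), "depth" (384x512 float32, mm along the optical axis (not along the pixel's ray), 0 where there is no reading), "intrinsics" (3x3 intrinsics, pixels), "cam_to_world" (4x4, takes a point from camera to world coordinates). Camera axes: x right, y down, z forward; pixel columns grow to the right and rows downward; lengths in mm; the calibration is good to about 2 mm. A picture is of the moment at which its call begins.
- env.job_done(): hands the job in; it is judged then, once.
The state is a dict: "time_s": time; "qpos": joint angles; "qvel": joint speeds; "effort": joint torques, N m; "ee_pos": TCP position; "ee_rot": TCP orientation; "force": force on the tool from outside, world axes, zero at the start; "torque": the same for the moment, N m; "gripper_width": finger opening in mm; "gripper_force": force on a finger pad.
Only numpy, scipy, OpenCV 4.12 (cv2) and the standard library are available. Lean on these libraries where they do the work, as an engineer would, in place of code of your own. Each camera call takes 0.05 s, during which the arm holds its last target. There are 200 camera calls.

## Working session

There is one attempt and no reset: what is moved stays moved. The work goes in short steps, Python scripts to look and compute and a tool call to move; the robot and the scene stay as the last step left them, time stands still between calls to the robot, and variables do not carry over. Pictures are saved under pics/ and viewed, at most 14 in all, crops included, and the job is handed in when it is done.

Besides the shell and the picture viewer there is one more tool, called after "Emit:" as name([rows], argument=value, ...), one row to a line, values as JSON. send_rows: Moves the arm, as the interface text tells. Shifts and turns lie within -1 to 1; 1 stands for 0.04 m of shift or 0.12 rad of turn. Its arguments: {"type":"object","properties":{"steps":{"type":"array"},"squeeze":{"type":"number"}},"required":["steps"]}

```bash
mkdir -p pics; ls; cat > h.py <<'E'
import numpy as np, cv2
from workcell import env
def grab(n):
    f=env.grab_frame(n); return f
def save(f,name,box=None,scale=1):
    im=cv2.cvtColor(f["pixels"],cv2.COLOR_RGB2BGR)
    if box: x0,y0,x1,y1=box; im=im[y0:y1,x0:x1]
    cv2.imwrite("pics/"+name,cv2.resize(im,None,fx=scale,fy=scale,interpolation=cv2.INTER_CUBIC))
def ray(f,u,v,z):
    K=np.array(f["intrinsics"]);T=np.array(f["cam_to_world"])
    d=T[:3,:3]@np.linalg.solve(K,[u,v,1.]);o=T[:3,3]
    return o+d*(z-o[2])/d[2]
def cloud(f):
    K=np.array(f["intrinsics"]);T=np.array(f["cam_to_world"]);D=f["depth"]
    v,u=np.indices(D.shape);p=np.stack([(u-K[0,2])/K[0,0]*D,(v-K[1,2])/K[1,1]*D,D],-1)
    return p@T[:3,:3].T+T[:3,3]
E
python3 - <<'E'
from h import *
a=grab("top");b=grab("scene");save(a,"top0.png",None,1.5);save(b,"scene0.png",None,1.5)
print(env.state());print(np.round(a["cam_to_world"],3),a["intrinsics"]);np.savez("t0.npz",**a)
E
```

```text
pics
{'time_s': 0.1, 'qpos': array([ 7.23637977e+01,  1.83468618e+01,  8.96975868e+01, -1.45444532e-03,
        7.20436236e+01, -1.14587729e+00]), 'qvel': array([ 0.02276213,  0.00822708, -0.25872355, -0.08950447, -0.06295883,
        0.02734871]), 'effort': array([-8.82079294e-04, -4.13334954e+01, -2.32508272e+01,  7.26769399e-02,
        4.22174844e-02, -7.05621869e-05]), 'ee_pos': array([163.09022941, 550.93121725, 213.22793702]), 'ee_rot': array([-1.79911918e+02, -3.78631239e-04,  1.63510124e+02]), 'force': array([-0.5973813 ,  0.69629652,  0.4854988 ]), 'torque': array([ 0.06154882,  0.00338347, -0.01866403]), 'gripper_force': 0.0, 'gripper_width': 91.09591877641702}
[[-1.700000e-02 -9.870000e-01  1.600000e-01  2.667890e+02]
 [-1.000000e+00  1.900000e-02  1.300000e-02 -2.367600e+01]
 [-1.600000e-02 -1.600000e-01 -9.870000e-01  1.378643e+03]
 [ 0.000000e+00  0.000000e+00  0.000000e+00  1.000000e+00]] [[431.81396965   0.         257.35798891]
 [  0.         431.81396965 189.73768636]
 [  0.           0.           1.        ]]
```

View pics/top0.png

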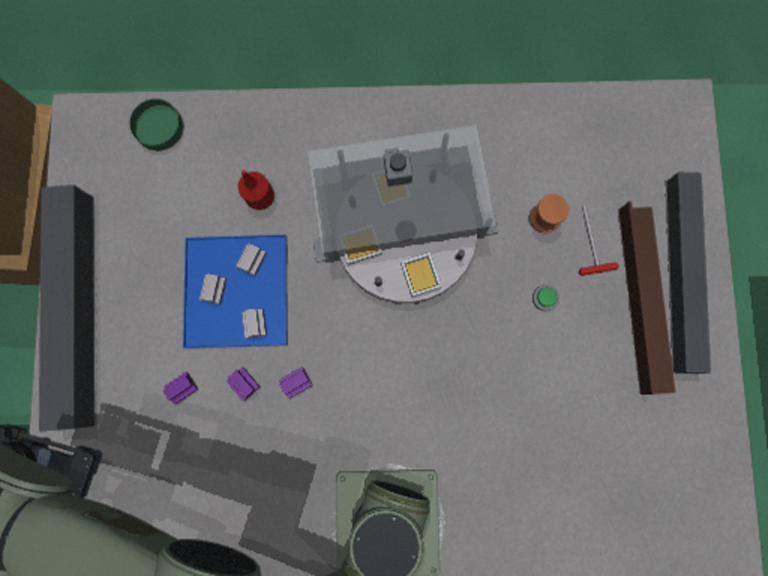

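View pics/scene0.png

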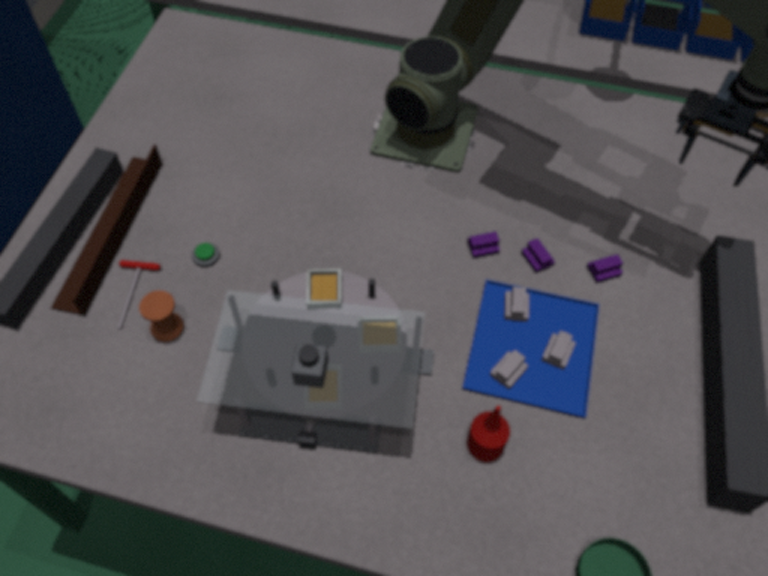

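Top view (shown at 1.5x): grey steel blanks lie on the blue tray at (251,259), (212,290) and (254,323). The purple look-alikes at (180,388), (243,384) and (296,383) are off the tray and the wrong colour, so I rule them out. The front nest is at (421,275), with posts at (378,282) and (460,256). The button is at (545,297), the oiler at (255,190), the spool at (550,212) and the hex key at (598,268).

```bash
python3 - <<'E'
from h import *
f=dict(np.load("t0.npz"));P=cloud(f);im=f["pixels"];hsv=cv2.cvtColor(im,cv2.COLOR_RGB2HSV)
save(f,"crop0.png",(115,95,345,245),3.4)
def pts(m): return P[m]
# blanks: rib top
tray=cv2.inRange(hsv,(100,120,60),(125,255,255))
ys,xs=np.where(tray>0);print("tray px",xs.min(),xs.max(),ys.min(),ys.max())
reg=np.zeros(tray.shape,bool);reg[158:231,124:191]=1
m=(reg&(hsv[...,1]<90)).astype(np.uint8)
n,l,s,c=cv2.connectedComponentsWithStats(m)
for i in range(1,n):
    if s[i,4]<40: continue
    q=P[l==i];t=q[q[:,2]>31]
    (cx,cy),(w,h),a=cv2.minAreaRect(t[:,:2].astype(np.float32))
    print("blank",c[i],s[i,4],"ztop",np.percentile(q[:,2],[5,50,95]).round(1),len(t),"rib",np.round([cx,cy,w,h,a],1),"mean",t.mean(0).round(1))
# orange pads
m=cv2.inRange(hsv,(15,120,100),(32,255,255));n,l,s,c=cv2.connectedComponentsWithStats(m)
for i in range(1,n):
    if s[i,4]>60:
        q=P[l==i]; r=cv2.minAreaRect(np.argwhere(l==i)[:,::-1].astype(np.float32))
        w=np.array([ray(f,*k,62)[:2] for k in cv2.boxPoints(r)])
        print("pad",c[i],s[i,4],np.median(q,0).round(1),"ray",w.mean(0).round(1),w.round(0).tolist())
m=cv2.inRange(hsv,(45,120,60),(85,255,255));m[:,:340]=0;m[:150]=0;m[230:]=0;m[:,390:]=0
print("btn",P[m>0].mean(0).round(1),np.percentile(P[m>0][:,2],[10,50,90]))
# posts: points z 90..105 in front
m=(P[...,2]>92)&(P[...,2]<106);m[:,:215]=0;m[:150]=0;m[:,340:]=0;m[230:]=0
n,l,s,c=cv2.connectedComponentsWithStats(m.astype(np.uint8))
for i in range(1,n):
    if s[i,4]>4: print("post",c[i],s[i,4],P[l==i].mean(0).round(1))
m=(P[...,2]>112)&(P[...,2]<130);m[:70]=0;m[200:]=0;m[:,:195]=0;m[:,345:]=0
if m.sum()>50:
    r=cv2.minAreaRect(P[m][:,:2].astype(np.float32));print("guard",m.sum(),r,cv2.boxPoints(r))
E
```

```text
tray px 122 190 156 231
blank [167.01190476 172.42460317] 252 ztop [13.8 33.4 41. ] 140 rib [424.4 127.7 433.5  55.8  51.2] mean [547.8 281.8  46.5]
blank [141.3503937  192.16535433] 254 ztop [14.  32.5 40.4] 137 rib [394.1 172.4 464.   57.6  64.1] mean [485.7 362.8  46.5]
blank [168.7992278  214.93822394] 259 ztop [14.6 32.8 40.7] 136 rib [333.9 143.2 355.7  53.4  59.6] mean [411.1 273.6  47.2]
pad [280.075      182.95714286] 280 [500.4 -77.3  61.8] ray [501.2 -77.5] [[522.0, -47.0], [536.0, -91.0], [480.0, -108.0], [466.0, -64.0]]
btn [ 453.2 -340.9   33.9] [17.93807199 21.43355675 24.98344286]
post [307.15789474 168.15789474] 19 [ 537.9 -158.9   98.7]
post [251.72222222 185.88888889] 18 [486.7   9.5  99.4]
guard 7541 ((669.5828247070312, -39.312255859375), (217.02967834472656, 350.69097900390625), 7.901885509490967) [[ 537.9923    119.450005]
 [ 586.20435  -227.91113 ]
 [ 801.17334  -198.07452 ]
 [ 752.9613    149.28662 ]]
```

View pics/crop0.png

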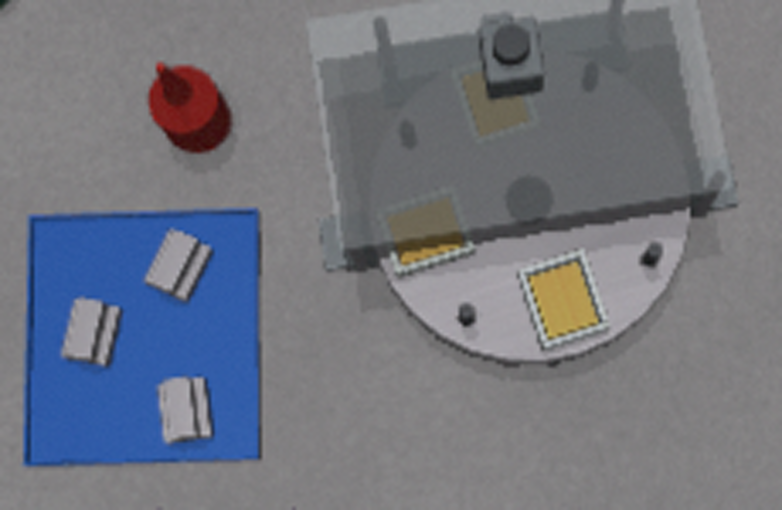

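Crop: three grey T blanks, foot down, are on the tray, and no purple piece is on it. The top camera gives two agreeing estimates of the fixture:

| Item | From guard | From posts |
|---|---|---|
| Axis (mm) | (597.8, -49.3) | (596.9, -49.0) |
| Angle | fixture yaw 7.9° | nest direction 16.9° |

So the dial stands at about 9°. I'll move over the tray for a wrist look.

Emit:
send_rows([
  [[-0.89, -0.35, 0, 0, 1], [-0.89, -0.35, 0, 0, 1], [-0.89, -0.35, 0, 0, 1], [-0.89, -0.35, 0, 0, 1], [-0.89, -0.35, 0, 0, 1]],
], squeeze=30)

```text
time_s: 0.52
ee_pos: [314.9, 432.3, 213.6]
ee_rot: [-180.0, -0.0, 163.5]
force: [0.2, 1.3, 0.6]
gripper_width: 91.3
gripper_force: 0.0
```

Emit:
send_rows([
  [[-0.89, -0.35, 0, 0, 1], [-0.89, -0.35, 0, 0, 1], [-0.89, -0.35, 0, 0, 1], [-0.89, -0.35, 0, 0, 1], [-0.89, -0.35, 0, 0, 1]],
])

```text
time_s: 0.93
ee_pos: [465.9, 314.5, 213.6]
ee_rot: [-180.0, -0.0, 163.5]
force: [0.2, -0.4, -0.7]
gripper_width: 91.1
gripper_force: 0.0
```

Emit:
send_rows([
  [[0, 0, 0, 0, 1], [0, 0, 0, 0, 1]],
])

```text
time_s: 1.1
ee_pos: [465.8, 314.7, 213.3]
ee_rot: [-180.0, -0.1, 163.3]
force: [-0.2, 0.0, 1.0]
gripper_width: 91.4
gripper_force: 0.0
```

```bash
cat >> h.py <<'E'
def blanks(f,lim=None,pr=True):
    """rib tops of grey blanks: wide-view rib-plane segmentation by depth"""
    P=cloud(f);hsv=cv2.cvtColor(f["pixels"],cv2.COLOR_RGB2HSV);out=[]
    m=(P[...,2]>33)&(P[...,2]<42)&(hsv[...,1]<90)&(P[...,0]>330)&(P[...,0]<600)&(P[...,1]>180)&(P[...,1]<450)
    n,l,s,c=cv2.connectedComponentsWithStats(cv2.morphologyEx(m.astype(np.uint8),cv2.MORPH_OPEN,np.ones((3,3))))
    for i in range(1,n):
        if s[i,4]<60: continue
        q=P[l==i];(cx,cy),(w,h),a=cv2.minAreaRect(q[:,:2].astype(np.float32))
        if w<h: a+=90;w,h=h,w
        out.append((cx,cy,a%180,w,h,s[i,4],np.median(q[:,2]),c[i]))
        if pr: print("rib c",np.round([cx,cy],1),"long-axis yaw",round(a%180,1),"size",round(w,1),round(h,1),s[i,4],"z",round(out[-1][6],1),c[i].round())
    return out
def togo(x,y,z=None,yaw=None):
    s=env.state();p=s["ee_pos"];Y=s["ee_rot"][2];y0=np.radians(Y)
    d=np.array([x,y])-p[:2]
    print("tool dx %.1f dy %.1f dz %s turn %s deg (units of 40mm: %.2f %.2f)"%(d@[np.cos(y0),np.sin(y0)],d@[np.sin(y0),-np.cos(y0)],None if z is None else round(p[2]-z,1),None if yaw is None else round((Y-yaw+90)%180-90,1),d@[np.cos(y0),np.sin(y0)]/40,d@[np.sin(y0),-np.cos(y0)]/40))
E
python3 - <<'E'
from h import *
f=grab("wrist");save(f,"w0.png",None,1.2);print(np.round(f["cam_to_world"],2));blanks(f)
t=grab("top");print("top");blanks(t)
E
```

```text
[[ 2.9000e-01  9.2000e-01  2.7000e-01  3.8779e+02]
 [ 9.6000e-01 -2.7000e-01 -8.0000e-02  3.3774e+02]
 [-0.0000e+00  2.8000e-01 -9.6000e-01  3.8294e+02]
 [ 0.0000e+00  0.0000e+00  0.0000e+00  1.0000e+00]]
rib c [410.8 275.7] long-axis yaw 7.9 size 55.7 24.3 1042 z 35.7 [208. 140.]
rib c [485.8 365.7] long-axis yaw 168.0 size 55.3 23.9 928 z 35.8 [301. 180.]
rib c [548.9 284.6] long-axis yaw 154.2 size 56.6 23.9 769 z 35.7 [251. 244.]
top
```

View pics/w0.png

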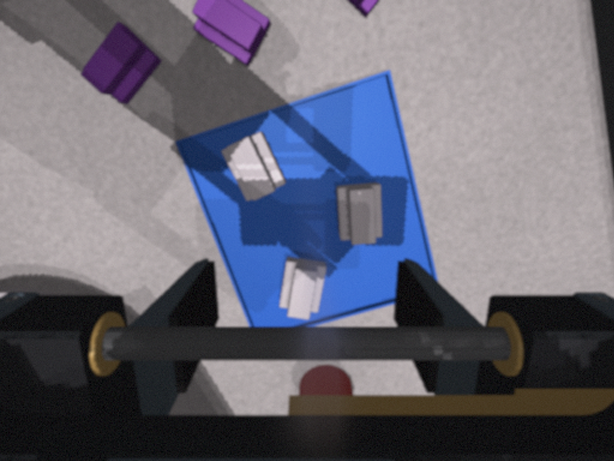

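The wrist view shows all three grey blanks as clean ribs measuring about 55.5 x 24 mm, as expected, at crop pixels (252,165), (360,212) and (303,288). I'll take the nearest one, at (411,276) with yaw 7.9°.

Emit:
send_rows([
  [[0.52, -0.665, 0, 0, 0.6], [0.52, -0.665, 0, 0, 0.6], [0, 0, 0.3, -0.9, 0.6], [0, 0, 0.3, -0.9, 0.6], [0, 0, 0.4, -0.9, 0.6]],
])

```text
time_s: 1.62
ee_pos: [408.6, 278.1, 174.7]
ee_rot: [179.9, 0.1, -177.5]
force: [-0.6, 0.2, -0.2]
gripper_width: 60.7
gripper_force: 0.0
```

Emit:
send_rows([
  [[0, 0, 0.8, -0.88, 0.6], [0, 0, 0.9, 0, 0.6], [0, 0, 0.9, 0, 0.6], [0, 0, 0, 0, 0.6]],
])

```text
time_s: 1.95
ee_pos: [404.3, 275.2, 64.6]
ee_rot: [-179.7, -0.7, -171.7]
force: [-0.5, -1.0, 0.1]
gripper_width: 54.5
gripper_force: 0.0
```

Emit:
send_rows([
  [[0, 0, 0, 0, 0.6], [0, 0, 0, 0, 0.6]],
])

```text
time_s: 2.12
ee_pos: [410.4, 278.3, 71.6]
ee_rot: [179.9, 0.1, -171.8]
force: [0.9, -0.5, 0.3]
gripper_width: 54.8
gripper_force: 0.0
```

```bash
python3 - <<'E'
from h import *
togo(410.8,275.7,22,7.9);f=grab("wrist");blanks(f);t=grab("top");blanks(t)
E
```

```text
tool dx -0.0 dy -2.6 dz 49.6 turn 0.3 deg (units of 40mm: -0.00 -0.06)
rib c [410.4 275.7] long-axis yaw 7.8 size 55.9 24.0 2357 z 35.8 [251. 219.]
rib c [548.4 287.8] long-axis yaw 172.1 size 42.2 24.9 81 z 36.9 [165. 172.]
```

Emit:
send_rows([
  [[0, -0.065, 0.62, 0, 0.6], [0, 0, 0.62, 0, 0.6], [0, 0, 0, 0, 0.6], [0, 0, 0, 0, 0]],
], squeeze=30)

```text
time_s: 2.55
ee_pos: [410.5, 274.5, 21.2]
ee_rot: [180.0, 0.0, -171.9]
force: [-0.4, -0.3, -0.0]
gripper_width: 50.7
gripper_force: 0.0
```

Emit:
send_rows([
  [[0, 0, 0, 0, 0], [0, 0, 0, 0, 0], [0, 0, 0, 0, 0]],
])

```text
time_s: 2.8
ee_pos: [411.2, 275.0, 21.8]
ee_rot: [179.9, 0.2, -171.9]
force: [-0.3, -0.4, 0.5]
gripper_width: 30.9
gripper_force: 0.0
```

Emit:
send_rows([
  [[0, 0, 0, 0, 0], [0, 0, 0, 0, 0], [0, 0, 0, 0, 0]],
])

```text
time_s: 3.05
ee_pos: [411.0, 275.2, 21.5]
ee_rot: [179.9, 0.1, -171.9]
force: [-0.6, 1.4, 6.6]
gripper_width: 23.5
gripper_force: 30.0
```

Emit:
send_rows([
  [[0, 0, -0.3, 0, 0], [0, 0, -0.8, 0, 0], [0, 0, -0.9, 0, 0], [0, 0, -0.9, 0, 0], [0, 0, -0.3, 0, 0]],
])

```text
time_s: 3.47
ee_pos: [412.1, 275.4, 152.9]
ee_rot: [179.8, 0.4, -171.9]
force: [1.8, 1.1, -3.4]
gripper_width: 23.8
gripper_force: 30.0
```

Emit:
send_rows([
  [[0, 0, 0, 0, 0], [0, 0, 0, 0, 0]],
])

```text
time_s: 3.63
ee_pos: [409.7, 273.9, 148.0]
ee_rot: [-180.0, -0.0, -171.9]
force: [0.3, -0.4, -4.5]
gripper_width: 23.9
gripper_force: 30.0
```

```bash
python3 - <<'E'
from h import *
print(env.state()["force"]);togo(501.3,-77.9,100,16.9)
E
```

```text
[ 0.29933115 -0.38658499 -4.46306287]
tool dx -41.0 dy -361.2 dz 48.0 turn -8.8 deg (units of 40mm: -1.02 -9.03)
```

Emit:
send_rows([
  [[-0.1, -0.9, 0, 0, 0], [-0.1, -0.9, 0, 0, 0], [-0.1, -0.9, 0, 0, 0], [-0.1, -0.9, 0, 0, 0], [-0.1, -0.9, 0, 0, 0]],
])

```text
time_s: 4.05
ee_pos: [453.6, 97.0, 145.8]
ee_rot: [-180.0, -0.3, -171.8]
force: [0.6, -0.6, -3.6]
gripper_width: 23.7
gripper_force: 30.0
```

Emit:
send_rows([
  [[-0.1, -0.9, 0, 0, 0], [-0.1, -0.9, 0, 0, 0], [-0.1, -0.9, 0, 0, 0], [-0.1, -0.9, 0, 0, 0], [-0.1, -0.9, 0, 0, 0]],
])

```text
time_s: 4.47
ee_pos: [498.9, -78.0, 145.6]
ee_rot: [179.9, -0.3, -171.9]
force: [0.1, 0.7, -4.0]
gripper_width: 23.9
gripper_force: 30.0
```

Emit:
send_rows([
  [[0, 0, 0, -0.64, 0], [0, 0, 0, -0.64, 0], [0, 0, 0, 0, 0], [0, 0, 0, 0, 0]],
])

```text
time_s: 4.8
ee_pos: [499.2, -76.3, 146.1]
ee_rot: [179.9, -0.2, -163.2]
force: [0.2, 0.9, -4.1]
gripper_width: 23.7
gripper_force: 30.0
```

```bash
cat >> h.py <<'E'
AX=np.array([597.3,-49.1]);FY=7.9
def pad(f,zt=62,minpx=60):
    hsv=cv2.cvtColor(f["pixels"],cv2.COLOR_RGB2HSV)
    m=cv2.inRange(hsv,(15,120,80),(32,255,255));n,l,s,c=cv2.connectedComponentsWithStats(m)
    for i in range(1,n):
        if s[i,4]<minpx: continue
        r=cv2.minAreaRect(np.argwhere(l==i)[:,::-1].astype(np.float32))
        w=np.array([ray(f,*k,zt)[:2] for k in cv2.boxPoints(r)],np.float32);r=cv2.minAreaRect(w)
        print("pad",c[i].round(),s[i,4],"ctr",w.mean(0).round(1),"rect",np.round([*r[1],r[2]],1))
E
python3 - <<'E'
from h import *
togo(501.3,-77.9,100,16.9);f=grab("wrist");save(f,"w1.png",None,1.2);pad(f);pad(grab("top"))
E
```

```text
tool dx -1.6 dy -2.1 dz 46.1 turn -0.1 deg (units of 40mm: -0.04 -0.05)
pad [238. 180.] 582 ctr [483.7 -93.5] rect [18.5 26.9 16.8]
pad [271. 177.] 273 ctr [477.2 -72.2] rect [18.5 20.  16.8]
pad [308. 285.] 190 ctr [567.1  -2. ] rect [53.1  6.2 21.7]
pad [202. 287.] 133 ctr [597.  -99.5] rect [51.9  4.6 11.8]
```

View pics/w1.png

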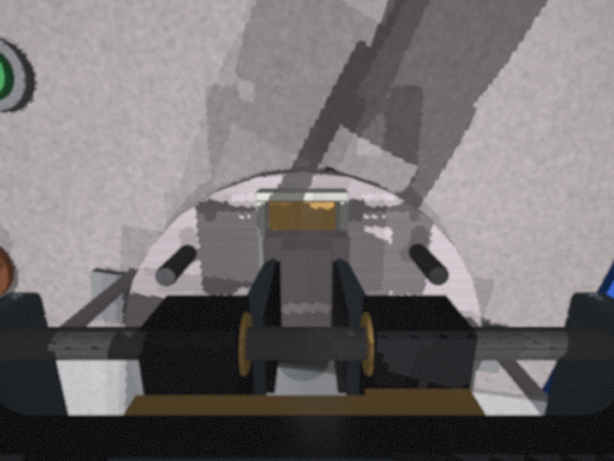

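The wrist view shows the front nest's brass pad just ahead of the held blank, at (303,215), with posts at (177,263) and (430,263). The pad spans -22.9 to +22.8 mm about my radial line, so the target is confirmed.

Emit:
send_rows([
  [[-0.04, -0.05, 0.6, 0, 0], [0, 0, 0.7, 0, 0], [0, 0, 0, 0, 0], [0, 0, 0, 0, 0]],
])

```text
time_s: 5.23
ee_pos: [501.4, -77.2, 95.3]
ee_rot: [179.9, -0.2, -163.1]
force: [-0.5, 0.4, -4.4]
gripper_width: 23.7
gripper_force: 30.0
```

```bash
python3 - <<'E'
from h import *
togo(501.3,-77.9,82,16.9)
E
```

```text
tool dx 0.3 dy -0.7 dz 13.3 turn 0.0 deg (units of 40mm: 0.01 -0.02)
```

Emit:
send_rows([
  [[0, -0.02, 0.2, 0, 0], [0, 0, 0.14, 0, 0], [0, 0, 0, 0, 0]],
])

```text
time_s: 5.48
ee_pos: [503.4, -79.2, 84.5]
ee_rot: [-179.9, 0.1, -163.0]
force: [-3.0, -1.7, 2.9]
gripper_width: 24.2
gripper_force: 33.9
```

Emit:
send_rows([
  [[0, 0, 0.1, 0, 0], [0, 0, 0.12, 0, 0], [0, 0, 0, 0, 0], [0, 0, 0, 0, 0]],
])

```text
time_s: 5.82
ee_pos: [503.4, -80.3, 82.0]
ee_rot: [-179.7, 0.2, -163.0]
force: [-18.9, -2.4, 48.0]
gripper_width: 23.9
gripper_force: 67.7
```

The force says it is jammed, so I'll back off and look.

Emit:
send_rows([
  [[0, 0, -0.3, 0, 0], [0, 0, 0, 0, 0], [0, 0, 0, 0, 0]],
])

```text
time_s: 6.07
ee_pos: [504.1, -78.8, 87.1]
ee_rot: [-179.9, 0.2, -163.1]
force: [0.2, 0.0, -3.3]
gripper_width: 23.6
gripper_force: 43.6
```

```bash
python3 - <<'E'
from h import *
s=env.state();print(s["ee_pos"],s["ee_rot"],s["force"]);a=grab("wrist");b=grab("scene")
save(a,"w2.png",(150,100,370,330),2.6);save(b,"s2.png",(130,140,300,270),4)
E
```

```text
[504.11442393 -78.77324457  87.08368318] [-179.91296082    0.19315441 -163.08379985] [ 0.19466128  0.01849816 -3.28663208]
```

View pics/w2.png

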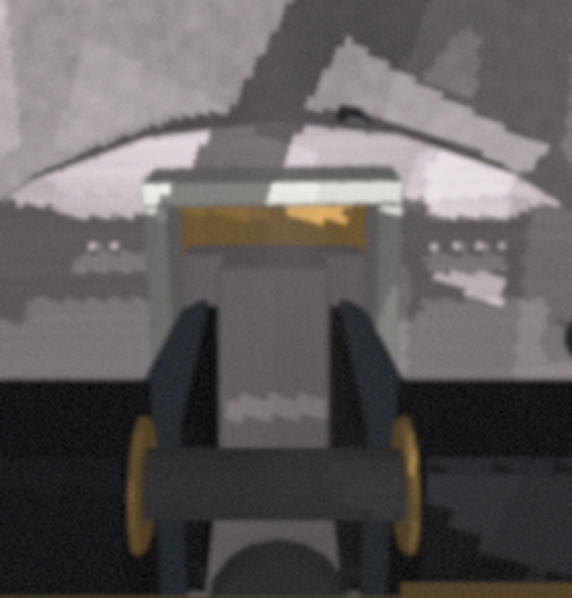

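View pics/s2.png

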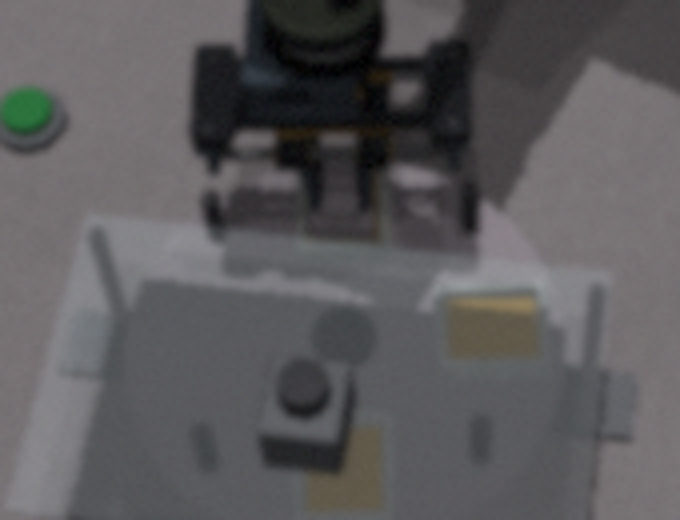

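In the wrist crop the blank's front edge is at y≈250, about 45 px behind the front wall. It seems to sit too far inward, towards the rear wall. I'll measure the held blank in the tool frame.

```bash
cat >> h.py <<'E'
def held(f,lo=-45,hi=75):
    s=env.state();p=s["ee_pos"];y=np.radians(s["ee_rot"][2]);d=cloud(f).reshape(-1,3)-p
    q=np.c_[d[:,:2]@[np.cos(y),np.sin(y)],d[:,:2]@[np.sin(y),-np.cos(y)],d[:,2]+p[2]]
    q=q[(abs(q[:,1])<8)&(q[:,0]>10)&(q[:,0]<hi)]
    for a in np.arange(10,hi,2.):
        k=q[(q[:,0]>=a)&(q[:,0]<a+2)]
        if len(k): print(int(a),len(k),np.percentile(k[:,2],[10,50,90]).round(1),end="; ")
    print()
E
python3 - <<'E'
from h import *
held(grab("wrist"))
E
```

```text
10 99 [98.2 98.8 99.7]; 12 101 [97.7 98.8 99.4]; 14 104 [97.6 98.4 99.2]; 16 94 [97.2 98.  98.8]; 18 110 [97.1 97.7 98.8]; 20 99 [96.5 97.5 98.2]; 22 181 [ 96.7  97.7 192.2]; 24 2658 [188.7 196.4 204. ]; 26 1606 [ 82.5 200.  204.8]; 28 529 [ 59.7  97.1 180.6]; 30 499 [ 59.4 180.  180.9]; 32 717 [175.6 178.4 180. ]; 34 136 [ 67.9 176.7 178.2]; 36 76 [67.9 68.8 69.7]; 38 81 [68.1 68.9 69.7]; 40 220 [48.3 58.6 68.4]; 42 62 [48.1 48.9 49.6]; 44 68 [48.1 49.  49.7]; 46 78 [-1.2 48.6 49.5]; 48 107 [-1.5 48.4 49.3]; 50 147 [-1.6 45.2 49.1]; 52 87 [-1.6 35.9 47.7]; 54 46 [-2.3 -1.5 -0.7]; 56 49 [-2.  -1.  -0.2]; 58 39 [-2.1 -1.3 -0.5]; 60 55 [-2.  -1.1 -0.1]; 62 38 [-2.3 -1.5 -0.6]; 64 57 [-2.2 -1.3 -0.5]; 66 38 [-2.1 -1.4 -0.4]; 68 57 [-2.1 -1.3 -0.4]; 70 38 [-2.  -1.2 -0.5]; 72 57 [-1.8 -1.2 -0.3]; 74 19 [-1.9 -1.5 -0.6];
```

The held blank is tilted about 7° nose-down and its bottom centre is about 5 mm too far inward. I'll shift 6 mm outward, lower slightly and release it into the pocket.

Emit:
send_rows([
  [[0.15, 0, 0, 0, 0], [0, 0, 0.08, 0, 0], [0, 0, 0, 0, 0], [0, 0, 0, 0, 0]],
])

```text
time_s: 6.55
ee_pos: [496.9, -80.3, 82.1]
ee_rot: [180.0, -0.1, -163.1]
force: [-0.1, -0.5, -3.2]
gripper_width: 23.8
gripper_force: 40.8
```

Emit:
send_rows([
  [[0, 0, 0, 0, 0.45], [0, 0, 0, 0, 0.45], [0, 0, 0, 0, 0.45], [0, 0, 0, 0, 0.45]],
])

```text
time_s: 6.88
ee_pos: [497.7, -80.4, 83.1]
ee_rot: [-180.0, 0.1, -163.1]
force: [-0.1, 0.5, 1.2]
gripper_width: 41.0
gripper_force: 0.0
```

Emit:
send_rows([
  [[0, 0, -0.7, 0, 0.45], [0, 0, -0.7, 0, 0.45], [0.8, 0, 0, 0, 0.45], [0, 0, 0, 0, 0.45], [0, 0, 0, 0, 0.45]],
])

```text
time_s: 7.3
ee_pos: [465.9, -89.8, 139.2]
ee_rot: [-180.0, 0.0, -163.1]
force: [0.7, -0.6, -0.6]
gripper_width: 40.9
gripper_force: 0.0
```

```bash
cat >> h.py <<'E'
def nestblank(f,pr=True):
    """rib top in world near the front nest + polar pose about dial axis"""
    P=cloud(f).reshape(-1,3);d=P[:,:2]-AX;r=np.hypot(*d.T)
    k=(P[:,2]>76)&(P[:,2]<101)&(r>60)&(r<140)&(d[:,0]<0)
    m=k.reshape(f["depth"].shape).astype(np.uint8);n,l,s,c=cv2.connectedComponentsWithStats(cv2.morphologyEx(m,cv2.MORPH_OPEN,np.ones((3,3))))
    for i in range(1,n):
        if s[i,4]<100: continue
        q=P.reshape(*m.shape,3)[l==i];(cx,cy),(w,h),a=cv2.minAreaRect(q[:,:2].astype(np.float32))
        if w<h:a+=90;w,h=h,w
        A=np.c_[q[:,:2]-[cx,cy],np.ones(len(q))];co=np.linalg.lstsq(A,q[:,2],rcond=None)[0];v=np.array([cx,cy])-AX
        print("ctr",np.round([cx,cy],1),"yaw",round(a%180,1),"size",round(w,1),round(h,1),"z",co[2].round(1),"slope",co[:2].round(3),"r",np.hypot(*v).round(1),"dir",np.degrees(np.arctan2(-v[1],-v[0])).round(1),s[i,4])
E
python3 - <<'E'
from h import *
print(env.state()["ee_pos"]);f=grab("wrist");nestblank(f);save(f,"w3.png",(100,100,420,340),2.2)
E
```

```text
[465.8712972  -89.82987602 139.23533512]
ctr [491.7 -82.1] yaw 16.4 size 41.6 23.8 z 91.4 slope [0.109 0.033] r 110.6 dir 17.4 1642
```

View pics/w3.png

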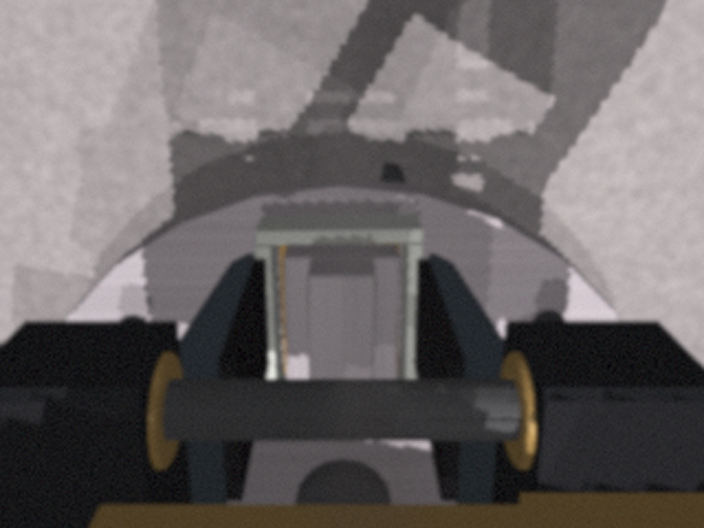

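```bash
python3 - <<'E'
from h import *
f=grab("wrist");held(f,hi=80)
P=cloud(f).reshape(-1,3);d=P[:,:2]-AX;a=np.radians(16.9);r=-d@[np.cos(a),np.sin(a)];t=d@[-np.sin(a),np.cos(a)]
for lo,hi,n in((-8,8,"rib"),(14.5,20.5,"foot+"),(-20.5,-14.5,"foot-")):
    print(n,[(int(x),P[(t>lo)&(t<hi)&(r>=x)&(r<x+3)&(P[:,2]<105),2]) and 0 if False else (int(x),np.round(np.median(P[(t>lo)&(t<hi)&(r>=x)&(r<x+3)&(P[:,2]<105),2]),1)) for x in range(85,142,3)])
E
```

```text
10 60 [-1.8 48.3 49.7]; 12 64 [-1.6 47.7 48.9]; 14 118 [-1.3 40.8 48.6]; 16 29 [-1.8 -1.2 -0.3]; 18 32 [-2.  -1.4 -0.2]; 20 32 [-2.5 -1.2 -0.8]; 22 33 [-2.2 -1.4 -0.2]; 24 1158 [242.4 245.4 257.1]; 26 2686 [249.5 254.2 258.2]; 28 272 [ -0.6 233.5 251.4]; 30 400 [232.6 233.8 234.6]; 32 559 [231.  232.9 234.2]; 34 463 [228.7 230.9 232.6]; 36 30 [-2.2 -1.3 -0.4]; 38 31 [-2.1 -1.2 -0.5]; 40 30 [-2.  -1.2 -0.3]; 42 32 [-1.7 -1.2 -0.4]; 44 32 [-2.  -1.2 -0.4]; 46 32 [-1.8 -1.1 -0.2]; 48 31 [-2.1 -1.3 -0.3]; 50 33 [-2.2 -1.2 -0.2]; 52 34 [-2.2 -1.3 -0.2]; 54 31 [-2.1 -1.3 -0.6]; 56 38 [-2.  -1.3 -0.3]; 58 35 [-2.4 -1.5 -0.6]; 60 34 [-1.8 -1.  -0.3]; 62 34 [-1.9 -1.1  0.2]; 64 32 [-2.5 -1.5 -0.6]; 66 32 [-2.4 -1.4 -0.5]; 68 32 [-2.1 -1.2 -0.3]; 70 32 [-1.8 -1.4 -0.3]; 72 32 [-2.2 -1.3 -0.6]; 74 31 [-2.  -1.3 -0.4]; 76 30 [-1.8 -1.1 -0.4]; 78 32 [-2.2 -1.2 -0.3]; 
rib [(85, np.float64(nan)), (88, np.float64(92.1)), (91, np.float64(92.3)), (94, np.float64(92.2)), (97, np.float64(92.1)), (100, np.float64(92.3)), (103, np.float64(92.2)), (106, np.float64(92.2)), (109, np.float64(92.2)), (112, np.float64(92.2)), (115, np.float64(92.3)), (118, np.float64(92.3)), (121, np.float64(92.2)), (124, np.float64(92.2)), (127, np.float64(92.2)), (130, np.float64(79.0)), (133, np.float64(68.6)), (136, np.float64(68.8)), (139, np.float64(58.3))]
foot+ [(85, np.float64(73.8)), (88, np.float64(74.4)), (91, np.float64(74.4)), (94, np.float64(74.2)), (97, np.float64(74.5)), (100, np.float64(74.1)), (103, np.float64(74.5)), (106, np.float64(74.3)), (109, np.float64(74.3)), (112, np.float64(74.0)), (115, np.float64(74.3)), (118, np.float64(74.2)), (121, np.float64(74.1)), (124, np.float64(74.3)), (127, np.float64(74.2)), (130, np.float64(67.1)), (133, np.float64(68.7)), (136, np.float64(68.6)), (139, np.float64(58.5))]
foot- [(85, np.float64(74.1)), (88, np.float64(74.4)), (91, np.float64(74.1)), (94, np.float64(74.2)), (97, np.float64(74.1)), (100, np.float64(74.4)), (103, np.float64(74.4)), (106, np.float64(74.3)), (109, np.float64(74.1)), (112, np.float64(74.2)), (115, np.float64(74.3)), (118, np.float64(74.3)), (121, np.float64(74.3)), (124, np.float64(74.3)), (127, np.float64(74.2)), (130, np.float64(69.4)), (133, np.float64(68.2)), (136, np.float64(68.6)), (139, np.float64(55.0))]
  return _methods._mean(a, axis=axis, dtype=dtype,
  ret = ret.dtype.type(ret / rcount)
```

The blank lies level in the nest: rib top at 93.4 mm with bias corrected, so the seat is already 2.6 mm down. Next I press it with closed fingers.

Emit:
send_rows([
  [[-0.9, 0, 0, 0, 0], [0, 0, 0.5, 0, 0], [0, 0, 0.5, 0, 0], [0, 0, 0, 0, 0], [0, 0, 0, 0, 0]],
])

```text
time_s: 7.82
ee_pos: [500.8, -78.9, 97.6]
ee_rot: [179.9, -0.2, -163.1]
force: [-0.3, -0.6, 0.1]
gripper_width: 10.6
gripper_force: 0.0
```

Emit:
send_rows([
  [[0, 0, 0.1, 0, 0], [0, 0, 0.1, 0, 0], [0, 0, 0.1, 0, 0], [0, 0, 0, 0, 0], [0, 0, 0, 0, 0]],
])

```text
time_s: 8.23
ee_pos: [502.4, -79.5, 88.2]
ee_rot: [-179.9, 0.2, -163.1]
force: [-0.6, 0.5, 6.5]
gripper_width: 0.6
gripper_force: 3.2
```

Emit:
send_rows([
  [[0, 0, 0.1, 0, 0], [0, 0, 0, 0, 0], [0, 0, 0, 0, 0]],
])

```text
time_s: 8.48
ee_pos: [502.9, -80.4, 88.0]
ee_rot: [-179.7, 0.3, -163.0]
force: [-7.2, -1.2, 31.3]
gripper_width: 0.1
gripper_force: 15.8
```

The seat is home: tip at 88 mm with 31 N. Next I go to the left front post, at about (487,10).

Emit:
send_rows([
  [[0, 0, -0.9, 0, 0], [0, 0, -0.8, 0, 0.3], [-0.1, 0.76, 0, 0, 0.4], [-0.1, 0.76, 0, 0, 0.4], [-0.1, 0.76, 0, 0, 0.4]],
], squeeze=8)

```text
time_s: 8.9
ee_pos: [486.2, 12.1, 151.7]
ee_rot: [-180.0, 0.1, -163.2]
force: [-0.4, 1.2, -0.7]
gripper_width: 24.2
gripper_force: 0.0
```

Emit:
send_rows([
  [[0, 0, 0, 0.9, 0.4], [0, 0, 0, 0.9, 0.4], [0, 0, 0, 0.9, 0.4], [0, 0, 0, 0.9, 0.4], [0, 0, 0, 0.9, 0.4]],
])

```text
time_s: 9.32
ee_pos: [486.0, 11.6, 150.9]
ee_rot: [180.0, 0.0, 165.7]
force: [-0.2, 0.5, -1.0]
gripper_width: 36.4
gripper_force: 0.0
```

Emit:
send_rows([
  [[0, 0, 0, 0.9, 0.4], [0, 0, 0, 0, 0.4], [0, 0, 0, 0, 0.4]],
])

```text
time_s: 9.57
ee_pos: [486.0, 11.4, 150.9]
ee_rot: [180.0, 0.0, 159.9]
force: [-0.3, 0.6, 0.2]
gripper_width: 36.6
gripper_force: 0.0
```

```bash
cat >> h.py <<'E'
def posts(f):
    P=cloud(f);d=P[...,:2]-AX;r=np.hypot(d[...,0],d[...,1])
    m=((P[...,2]>93)&(P[...,2]<104)&(r>110)&(r<140)).astype(np.uint8);n,l,s,c=cv2.connectedComponentsWithStats(m)
    for i in range(1,n):
        if s[i,4]>8:
            q=P[l==i].mean(0);v=q[:2]-AX;print("post",q.round(1),s[i,4],"ang",np.degrees(np.arctan2(v[1],v[0])).round(1)%360,"r",np.hypot(*v).round(1))
def arc(t1,y1,n,r=125.):
    s=env.state();p=s["ee_pos"];Y=s["ee_rot"][2]%360;v=p[:2]-AX;t0=np.degrees(np.arctan2(v[1],v[0]))%360
    print("at ang %.1f r %.1f yaw %.1f z %.1f"%(t0,np.hypot(*v),Y,p[2]));c=p[:2].copy();R=np.hypot(*v)
    for k in range(1,n+1):
        th=np.radians(t0+(t1-t0)*k/n);rr=R+(r-R)*k/n;g=AX+rr*np.array([np.cos(th),np.sin(th)]);d=g-c
        a=np.radians(Y+(y1-Y)*(k-1)/n);print("[%.2f, %.2f, 0, %.2f]"%(d@[np.cos(a),np.sin(a)]/40,d@[np.sin(a),-np.cos(a)]/40,-(y1-Y)/n/6.875));c=g
E
python3 - <<'E'
from h import *
posts(grab("wrist"));posts(grab("top"));togo(487,9.8,62,160)
E
```

```text
post [482.8   6.9  98.2] 253 ang 153.9 r 127.5
post [ 537.8 -161.3   98.1] 151 ang 242.1 r 127.0
post [ 540.7 -160.4   99.2] 19 ang 243.0 r 124.9
tool dx -1.5 dy -1.2 dz 88.8 turn -0.1 deg (units of 40mm: -0.04 -0.03)
```

Emit:
send_rows([
  [[0, -0.08, 0.7, 0, 0.4], [0, 0, 0.75, 0, 0.4], [0, 0, 0.75, 0, 0.4], [0, 0, 0, 0, 0.4], [0, 0, 0, 0, 0]],
], squeeze=8)

```text
time_s: 10.08
ee_pos: [484.1, 8.5, 62.1]
ee_rot: [-179.9, -0.2, 159.8]
force: [0.1, 0.3, 1.1]
gripper_width: 32.6
gripper_force: 0.0
```

Emit:
send_rows([
  [[0, 0, 0, 0, 0], [0, 0, 0, 0, 0], [0, 0, 0, 0, 0], [0, 0, 0, 0, 0]],
])

```text
time_s: 10.42
ee_pos: [486.6, 8.5, 64.4]
ee_rot: [179.9, 0.2, 159.8]
force: [1.0, -0.3, 5.7]
gripper_width: 13.5
gripper_force: 8.0
```

```bash
python3 - <<'E'
from h import *
arc(232.9,213,10)
E
```

```text
at ang 152.5 r 124.8 yaw 159.8 z 64.4
[0.03, -0.44, 0, -0.77]
[0.00, -0.44, 0, -0.77]
[-0.02, -0.44, 0, -0.77]
[-0.04, -0.44, 0, -0.77]
[-0.06, -0.43, 0, -0.77]
[-0.08, -0.43, 0, -0.77]
[-0.10, -0.43, 0, -0.77]
[-0.12, -0.42, 0, -0.77]
[-0.14, -0.42, 0, -0.77]
[-0.16, -0.41, 0, -0.77]
```

Emit:
send_rows([
  [[0.03, -0.44, 0, -0.77, 0], [0, -0.44, 0, -0.77, 0], [-0.02, -0.44, 0, -0.77, 0], [-0.04, -0.44, 0, -0.77, 0], [-0.06, -0.43, 0, -0.77, 0]],
])

```text
time_s: 10.83
ee_pos: [473.9, -76.7, 64.2]
ee_rot: [179.9, 0.1, -173.5]
force: [0.2, 4.8, 5.9]
gripper_width: 13.6
gripper_force: 8.0
```

Emit:
send_rows([
  [[-0.08, -0.43, 0, -0.77, 0], [-0.1, -0.43, 0, -0.77, 0], [-0.12, -0.42, 0, -0.77, 0], [0, 0, 0, 0, 0], [0, 0, 0, 0, 0]],
])

```text
time_s: 11.25
ee_pos: [497.1, -126.1, 64.0]
ee_rot: [-179.8, 0.1, -157.9]
force: [-2.3, -1.7, 6.7]
gripper_width: 13.7
gripper_force: 8.0
```

```bash
python3 - <<'E'
from h import *
arc(232.9,213,3)
E
```

```text
at ang 217.5 r 126.4 yaw 202.1 z 64.0
[-0.10, -0.26, 0, -0.53]
[-0.10, -0.26, 0, -0.53]
[-0.11, -0.26, 0, -0.53]
```

Emit:
send_rows([
  [[-0.1, -0.27, 0, -0.53, 0], [-0.1, -0.27, 0, -0.53, 0], [-0.11, -0.27, 0, -0.53, 0], [0, 0, 0, 0, 0], [0, 0, 0, 0, 0]],
])

```text
time_s: 11.67
ee_pos: [521.3, -149.0, 63.5]
ee_rot: [-179.9, -0.0, -146.9]
force: [-1.3, -6.2, 3.1]
gripper_width: 13.8
gripper_force: 8.0
```

```bash
python3 - <<'E'
from h import *
arc(232.9,213,1);print(env.state()["force"])
E
```

```text
at ang 232.7 r 125.5 yaw 213.1 z 63.5
[-0.01, -0.00, 0, 0.01]
[-1.27123822 -6.23776197  3.11086005]
```

Emit:
send_rows([
  [[0, 0, 0, 0, 0.5], [0, 0, 0, 0, 0.5], [0, 0, 0, 0, 0.5], [0, 0, -0.4, 0, 0.5], [0, 0, -0.8, 0, 0.5]],
])

```text
time_s: 12.08
ee_pos: [518.1, -146.5, 107.7]
ee_rot: [179.6, -0.3, -146.9]
force: [0.7, -0.6, 0.4]
gripper_width: 43.5
gripper_force: 0.0
```

Emit:
send_rows([
  [[0, 0, -0.85, 0, 0.6], [0, 0, -0.85, 0, 0.6], [0, 0, -0.85, 0, 0.6], [-0.43, 0.875, 0, 0, 0.6], [-0.43, 0.875, 0, 0, 0.6]],
])

```text
time_s: 12.5
ee_pos: [513.0, -70.7, 215.1]
ee_rot: [-179.8, 0.3, -147.2]
force: [0.4, 1.3, -0.2]
gripper_width: 54.7
gripper_force: 0.0
```

Emit:
send_rows([
  [[-0.43, 0.875, 0, 0, 0.6], [-0.43, 0.875, 0, 0, 0.6], [-0.43, 0.875, 0, 0, 0.6], [-0.43, 0.875, 0, 0, 0.6], [-0.43, 0.875, 0, 0, 0.6]],
])

```text
time_s: 12.92
ee_pos: [487.2, 125.1, 212.7]
ee_rot: [180.0, 0.0, -146.9]
force: [0.9, -0.5, -1.1]
gripper_width: 55.0
gripper_force: 0.0
```

Emit:
send_rows([
  [[-0.43, 0.875, 0, 0, 0.6], [-0.43, 0.875, 0, 0, 0.6], [-0.43, 0.875, 0, 0, 0.6], [-0.43, 0.875, 0, 0, 0.6], [-0.43, 0.875, 0, 0, 0.6]],
])

```text
time_s: 13.33
ee_pos: [463.5, 318.7, 212.7]
ee_rot: [180.0, -0.0, -146.9]
force: [0.7, -0.3, -0.4]
gripper_width: 55.0
gripper_force: 0.0
```

Emit:
send_rows([
  [[0, 0, 0, 0.94, 0.6], [0, 0, 0, 0.94, 0.6], [0, 0, 0, 0.94, 0.6], [0, 0, 0, 0.94, 0.6], [0, 0, 0, 0.94, 0.6]],
])

```text
time_s: 13.75
ee_pos: [464.0, 317.0, 212.4]
ee_rot: [180.0, -0.1, -179.5]
force: [0.4, -0.7, 0.6]
gripper_width: 54.5
gripper_force: 0.0
```

Emit:
send_rows([
  [[0, 0, 0, 0.94, 0.6], [0, 0, 0, 0.94, 0.6], [0, 0, 0, 0, 0.6], [0, 0, 0, 0, 0.6]],
])

```text
time_s: 14.08
ee_pos: [464.3, 316.6, 212.6]
ee_rot: [180.0, -0.0, 168.0]
force: [-0.2, 0.3, -1.1]
gripper_width: 54.8
gripper_force: 0.0
```

```bash
python3 - <<'E'
from h import *
s=env.state();print(s["ee_pos"],s["ee_rot"]);b=blanks(grab("wrist"));t=grab("top");posts(t);pad(t)
for k in b: togo(k[0],k[1],60,k[2])
E
```

```text
[464.33300758 316.6467027  212.57637181] [ 1.79998095e+02 -3.58818338e-02  1.68011211e+02]
rib c [486.1 365.6] long-axis yaw 168.3 size 55.3 24.1 929 z 35.8 [299. 185.]
rib c [548.6 284.7] long-axis yaw 154.2 size 56.4 24.0 775 z 35.8 [244. 245.]
post [ 521.6 -148.9   99.9] 14 ang 232.8 r 125.3
post [496.5  26.1  98.7] 19 ang 143.3 r 125.8
pad [275. 184.] 284 ctr [497.9 -62.4] rect [59.1 46.5  8.1]
tool dx -10.9 dy 52.5 dz 152.7 turn -0.3 deg (units of 40mm: -0.27 1.31)
tool dx -88.9 dy -13.7 dz 152.7 turn 13.8 deg (units of 40mm: -2.22 -0.34)
```

Dial stop 1 is clicked: posts at 232.8° and 143.3°, and the pad of nest 2 is at (498,-62). Next blank: (486.1, 365.6), yaw 168.3°.

Emit:
send_rows([
  [[-0.135, 0.655, 0, 0, 0.6], [-0.135, 0.655, 0.6, -0.04, 0.6], [0, 0, 0.8, 0, 0.6], [0, 0, 0.8, 0, 0.6], [0, 0, 0.8, 0, 0.6]],
])

```text
time_s: 14.6
ee_pos: [486.4, 365.9, 91.5]
ee_rot: [180.0, 0.0, 168.2]
force: [-0.9, 0.9, -0.1]
gripper_width: 55.0
gripper_force: 0.0
```

Emit:
send_rows([
  [[0, 0, 0.7, 0, 0.6], [0, 0, 0, 0, 0.6], [0, 0, 0, 0, 0.6], [0, 0, 0, 0, 0.6]],
])

```text
time_s: 14.93
ee_pos: [487.5, 366.2, 66.4]
ee_rot: [179.9, 0.1, 168.2]
force: [-0.7, 0.2, 1.1]
gripper_width: 54.4
gripper_force: 0.0
```

```bash
python3 - <<'E'
from h import *
b=blanks(grab("wrist"));togo(b[0][0],b[0][1],22,b[0][2])
E
```

```text
rib c [486.  365.9] long-axis yaw 168.8 size 55.8 24.0 2476 z 35.7 [254. 220.]
tool dx 1.6 dy -0.9 dz 45.0 turn -0.6 deg (units of 40mm: 0.04 -0.02)
```

Emit:
send_rows([
  [[0.04, -0.02, 0.56, -0.08, 0.6], [0, 0, 0.56, 0, 0.6], [0, 0, 0, 0, 0.6], [0, 0, 0, 0, 0.6], [0, 0, 0, 0, 0]],
], squeeze=40)

```text
time_s: 15.4
ee_pos: [486.0, 365.9, 22.1]
ee_rot: [179.8, 0.1, 168.7]
force: [-0.3, 0.1, 1.0]
gripper_width: 50.5
gripper_force: 0.0
```

Emit:
send_rows([
  [[0, 0, 0, 0, 0], [0, 0, 0, 0, 0], [0, 0, 0, 0, 0], [0, 0, 0, 0, 0], [0, 0, 0, 0, 0]],
])

```text
time_s: 15.82
ee_pos: [485.2, 365.7, 20.8]
ee_rot: [179.9, 0.1, 168.7]
force: [-0.1, 1.8, 3.2]
gripper_width: 23.8
gripper_force: 40.0
```

Emit:
send_rows([
  [[0, 0, 0, 0, 0], [0, 0, -0.3, 0, 0], [0, 0, -0.8, 0, 0], [0, 0, -0.9, 0, 0], [0, 0, -0.9, 0, 0]],
])

```text
time_s: 16.23
ee_pos: [483.3, 363.7, 135.2]
ee_rot: [-179.8, -0.2, 168.7]
force: [0.4, 0.7, -3.5]
gripper_width: 23.7
gripper_force: 40.0
```

Emit:
send_rows([
  [[0, 0, -0.3, 0, 0], [0, 0, 0, 0, 0], [0, 0, 0, 0, 0]],
])

```text
time_s: 16.48
ee_pos: [484.0, 364.3, 147.0]
ee_rot: [-179.9, -0.1, 168.7]
force: [-0.5, -0.1, -5.4]
gripper_width: 23.9
gripper_force: 40.0
```

```bash
python3 - <<'E'
from h import *
togo(498.2,-62.8,100,7.9)
E
```

```text
tool dx -97.8 dy -416.0 dz 47.0 turn -19.2 deg (units of 40mm: -2.45 -10.40)
```

Emit:
send_rows([
  [[-0.204, -0.867, 0, 0, 0], [-0.204, -0.867, 0, 0, 0], [-0.204, -0.867, 0, 0, 0], [-0.204, -0.867, 0, 0, 0], [-0.204, -0.867, 0, 0, 0]],
])

```text
time_s: 16.9
ee_pos: [488.3, 184.6, 144.8]
ee_rot: [-179.8, -0.3, 168.7]
force: [0.9, -0.2, -4.0]
gripper_width: 23.5
gripper_force: 40.0
```

Emit:
send_rows([
  [[-0.204, -0.867, 0, 0, 0], [-0.204, -0.867, 0, 0, 0], [-0.204, -0.867, 0, 0, 0], [-0.204, -0.867, 0, 0, 0], [-0.204, -0.867, 0, 0, 0]],
])

```text
time_s: 17.32
ee_pos: [494.1, 7.1, 145.1]
ee_rot: [-179.9, -0.4, 168.7]
force: [1.2, -0.3, -4.0]
gripper_width: 23.6
gripper_force: 40.0
```

Emit:
send_rows([
  [[-0.204, -0.867, 0, 0, 0], [-0.204, -0.867, 0, 0, 0], [0, 0, 0, -0.93, 0], [0, 0, 0, -0.93, 0], [0, 0, 0, -0.93, 0]],
])

```text
time_s: 17.73
ee_pos: [496.6, -63.1, 144.9]
ee_rot: [179.9, -0.4, -172.0]
force: [-0.3, 0.3, -4.0]
gripper_width: 23.8
gripper_force: 40.0
```

Emit:
send_rows([
  [[0, 0, 0.7, 0, 0], [0, 0, 0.55, 0, 0], [0, 0, 0, 0, 0], [0, 0, 0, 0, 0], [0, 0, 0, 0, 0]],
])

```text
time_s: 18.15
ee_pos: [498.8, -62.3, 97.6]
ee_rot: [180.0, -0.1, -172.1]
force: [0.9, -0.6, -2.5]
gripper_width: 23.8
gripper_force: 40.0
```

```bash
python3 - <<'E'
from h import *
togo(498.2,-62.8,85,7.9);held(grab("wrist"),hi=46)
E
```

```text
tool dx 0.6 dy -0.4 dz 12.6 turn -0.0 deg (units of 40mm: 0.02 -0.01)
10 96 [111.7 112.6 113.3]; 12 96 [111.7 112.7 113.4]; 14 94 [112.  112.8 113.5]; 16 99 [112.1 112.7 113.4]; 18 96 [112.  112.7 113.4]; 20 116 [ 60.7 112.7 113.4]; 22 160 [ 60.6 112.2 113.3]; 24 1363 [112.9 203.7 215.3]; 26 3186 [100.1 211.7 216.6]; 28 303 [ 60.6 192.1 193.1]; 30 419 [ 61.3 192.5 193.2]; 32 559 [189.  191.7 192.8]; 34 475 [187.3 189.7 191.3]; 36 74 [68.2 68.9 69.5]; 38 72 [68.2 68.9 69.8]; 40 192 [48.8 59.5 68.5]; 42 57 [47.8 48.9 49.5]; 44 64 [47.9 48.9 49.7];
```

The blank is held level. The wrist camera puts the nest centre about 3 mm outward of the TCP, which matches the first placing, so I'll correct by that and lower.

Emit:
send_rows([
  [[0.09, -0.01, 0, 0, 0], [0, 0, 0.18, 0, 0], [0, 0, 0.18, 0, 0], [0, 0, 0, 0, 0], [0, 0, 0, 0, 0]],
])

```text
time_s: 18.62
ee_pos: [494.9, -63.1, 83.0]
ee_rot: [180.0, -0.1, -172.2]
force: [0.7, 0.0, -4.6]
gripper_width: 23.8
gripper_force: 40.0
```

```bash
python3 - <<'E'
from h import *
togo(498.2,-62.8,82,7.9);held(grab("wrist"),hi=46);print(env.state()["force"])
E
```

```text
tool dx -3.3 dy -0.1 dz 1.0 turn -0.1 deg (units of 40mm: -0.08 -0.00)
10 101 [97.3 97.9 98.9]; 12 87 [97.3 98.  99. ]; 14 95 [97.3 98.1 98.7]; 16 96 [97.4 98.1 98.9]; 18 106 [97.2 98.2 98.8]; 20 96 [97.4 98.  98.9]; 22 104 [97.2 98.  98.7]; 24 1575 [186.2 190.1 201.4]; 26 2939 [ 83.2 197.2 202.1]; 28 271 [ 61.  177.6 178.4]; 30 406 [176.8 178.  178.8]; 32 639 [ 69.3 176.9 178.1]; 34 451 [ 68.9 174.6 176.4]; 36 242 [49.  59.9 68.6]; 38 68 [48.1 48.9 49.7]; 40 66 [48.3 49.  49.5]; 42 89 [-1.2 48.6 49.5]; 44 88 [-1.  48.5 49.4]; 
[ 0.26543947  0.55258173 -3.92987783]
```

Emit:
send_rows([
  [[0, 0, 0, 0, 0.45], [0, 0, 0, 0, 0.45], [0, 0, 0, 0, 0.45], [0, 0, 0, 0, 0.45], [0, 0, -0.7, 0, 0.45]],
])

```text
time_s: 19.08
ee_pos: [492.1, -62.7, 108.2]
ee_rot: [179.8, -0.5, -172.2]
force: [0.9, -0.3, -1.3]
gripper_width: 41.1
gripper_force: 0.0
```

Emit:
send_rows([
  [[0, 0, 0, 0, 0], [0, 0, 0, 0, 0], [0, 0, 0, 0, 0], [0, 0, 0, 0, 0], [0, 0, 0, 0, 0]],
])

```text
time_s: 19.5
ee_pos: [494.8, -63.1, 110.8]
ee_rot: [180.0, -0.1, -172.1]
force: [-0.2, -0.2, -0.2]
gripper_width: 10.4
gripper_force: 0.0
```

Emit:
send_rows([
  [[0, 0, 0.25, 0, 0], [0, 0, 0.1, 0, 0], [0, 0, 0.1, 0, 0], [0, 0, 0, 0, 0], [0, 0, 0, 0, 0]],
])

```text
time_s: 19.92
ee_pos: [495.1, -63.2, 93.0]
ee_rot: [180.0, -0.1, -172.1]
force: [-0.2, -0.3, 0.0]
gripper_width: 0.3
gripper_force: 0.0
```

Emit:
send_rows([
  [[0, 0, 0.1, 0, 0], [0, 0, 0.1, 0, 0], [0, 0, 0, 0, 0], [0, 0, 0, 0, 0]],
])

```text
time_s: 20.25
ee_pos: [496.0, -63.3, 88.1]
ee_rot: [-180.0, 0.1, -172.1]
force: [-4.2, 0.2, 18.7]
gripper_width: 0.8
gripper_force: 9.6
```

Emit:
send_rows([
  [[0, 0, 0.06, 0, 0], [0, 0, 0, 0, 0], [0, 0, 0, 0, 0]],
])

```text
time_s: 20.5
ee_pos: [496.0, -63.4, 87.9]
ee_rot: [-179.9, 0.2, -172.1]
force: [-10.3, 0.7, 35.5]
gripper_width: 0.3
gripper_force: 17.6
```

Seat 2 is home. On to the post at about (496.5, 26).

Emit:
send_rows([
  [[0, 0, -0.9, 0, 0], [0, 0, -0.8, 0, 0.3], [-0.11, 0.735, 0, 0, 0.4], [-0.11, 0.735, 0, 0, 0.4], [-0.11, 0.735, 0, 0, 0.4]],
], squeeze=8)

```text
time_s: 20.92
ee_pos: [496.7, 26.6, 151.8]
ee_rot: [-180.0, 0.1, -172.2]
force: [-0.8, -0.0, -0.0]
gripper_width: 24.2
gripper_force: 0.0
```

Emit:
send_rows([
  [[0, 0, 0, 0.957, 0.4], [0, 0, 0, 0.957, 0.4], [0, 0, 0, 0.957, 0.4], [0, 0, 0, 0.957, 0.4], [0, 0, 0, 0.957, 0.4]],
])

```text
time_s: 21.33
ee_pos: [496.4, 26.1, 150.8]
ee_rot: [180.0, -0.0, 154.6]
force: [0.9, 0.5, -0.4]
gripper_width: 36.3
gripper_force: 0.0
```

Emit:
send_rows([
  [[0, 0, 0, 0, 0.4], [0, 0, 0, 0, 0.4]],
])

```text
time_s: 21.5
ee_pos: [496.4, 25.9, 150.9]
ee_rot: [-180.0, -0.0, 155.1]
force: [0.7, -0.6, -0.8]
gripper_width: 36.6
gripper_force: 0.0
```

```bash
python3 - <<'E'
from h import *
posts(grab("wrist"));togo(495.5,25.5,62,155)
E
```

```text
post [494.7  26.   98.2] 251 ang 143.8 r 127.2
post [ 519.5 -147.7   97.7] 223 ang 231.7 r 125.7
tool dx 0.6 dy -0.8 dz 89.0 turn 0.1 deg (units of 40mm: 0.02 -0.02)
```

Emit:
send_rows([
  [[0.01, -0.02, 0.7, 0, 0.4], [0, 0, 0.75, 0, 0.4], [0, 0, 0.75, 0, 0.4], [0, 0, 0, 0, 0.4], [0, 0, 0, 0, 0]],
], squeeze=8)

```text
time_s: 21.97
ee_pos: [494.8, 25.3, 62.4]
ee_rot: [-179.9, -0.2, 155.0]
force: [0.0, -0.2, 0.5]
gripper_width: 32.5
gripper_force: 0.0
```

Emit:
send_rows([
  [[0, 0, 0, 0, 0], [0, 0, 0, 0, 0], [0, 0, 0, 0, 0], [0, 0, 0, 0, 0]],
])

```text
time_s: 22.3
ee_pos: [497.2, 25.5, 64.9]
ee_rot: [179.9, 0.2, 155.0]
force: [0.0, 0.2, 4.3]
gripper_width: 13.5
gripper_force: 8.0
```

```bash
python3 - <<'E'
from h import *
arc(232.9,213,11)
E
```

```text
at ang 143.3 r 124.9 yaw 155.0 z 64.9
[0.06, -0.44, 0, -0.77]
[0.04, -0.44, 0, -0.77]
[0.01, -0.44, 0, -0.77]
[-0.01, -0.44, 0, -0.77]
[-0.03, -0.44, 0, -0.77]
[-0.05, -0.44, 0, -0.77]
[-0.07, -0.44, 0, -0.77]
[-0.10, -0.43, 0, -0.77]
[-0.12, -0.43, 0, -0.77]
[-0.14, -0.42, 0, -0.77]
[-0.16, -0.41, 0, -0.77]
```

Emit:
send_rows([
  [[0.06, -0.44, 0, -0.77, 0], [0.04, -0.44, 0, -0.77, 0], [0.01, -0.44, 0, -0.77, 0], [-0.01, -0.44, 0, -0.77, 0], [-0.03, -0.44, 0, -0.77, 0]],
])

```text
time_s: 22.72
ee_pos: [470.8, -57.6, 64.0]
ee_rot: [179.9, 0.0, -178.3]
force: [-0.9, 1.8, 1.9]
gripper_width: 13.8
gripper_force: 8.0
```

Emit:
send_rows([
  [[-0.05, -0.44, 0, -0.77, 0], [-0.07, -0.44, 0, -0.77, 0], [-0.1, -0.43, 0, -0.77, 0], [-0.12, -0.43, 0, -0.77, 0], [0, 0, 0, 0, 0]],
])

```text
time_s: 23.13
ee_pos: [498.1, -127.8, 64.0]
ee_rot: [-179.6, 0.1, -157.2]
force: [-2.4, -2.0, 4.4]
gripper_width: 13.8
gripper_force: 8.0
```

Emit:
send_rows([
  [[0, 0, 0, 0, 0]],
])

```text
time_s: 23.22
ee_pos: [496.2, -125.3, 63.9]
ee_rot: [-179.9, -0.0, -157.4]
force: [-2.6, -2.7, 4.1]
gripper_width: 13.9
gripper_force: 8.0
```

```bash
python3 - <<'E'
from h import *
arc(233.1,213,3)
E
```

```text
at ang 217.0 r 126.6 yaw 202.6 z 63.9
[-0.10, -0.28, 0, -0.51]
[-0.11, -0.27, 0, -0.51]
[-0.12, -0.27, 0, -0.51]
```

Then I release, lift and return to the tray view pose as before.

Emit:
send_rows([
  [[-0.1, -0.28, 0, -0.51, 0], [-0.11, -0.28, 0, -0.51, 0], [-0.12, -0.28, 0, -0.51, 0], [0, 0, 0, 0, 0], [0, 0, 0, 0, 0]],
])

```text
time_s: 23.63
ee_pos: [522.0, -149.2, 63.6]
ee_rot: [-179.9, -0.1, -146.8]
force: [-3.7, -4.5, 3.1]
gripper_width: 14.0
gripper_force: 8.0
```

```bash
python3 - <<'E'
from h import *
arc(233.1,213,1)
E
```

```text
at ang 233.0 r 125.2 yaw 213.2 z 63.6
[-0.01, -0.00, 0, 0.02]
```

Emit:
send_rows([
  [[0, 0, 0, 0, 0.5], [0, 0, 0, 0, 0.5], [0, 0, 0, 0, 0.5], [0, 0, -0.4, 0, 0.5], [0, 0, -0.8, 0, 0.5]],
])

```text
time_s: 24.05
ee_pos: [519.9, -146.3, 108.5]
ee_rot: [179.6, -0.3, -146.9]
force: [-0.1, -0.6, -0.5]
gripper_width: 43.7
gripper_force: 0.0
```

Emit:
send_rows([
  [[0, 0, -0.85, 0, 0.6], [0, 0, -0.85, 0, 0.6], [0, 0, -0.85, 0, 0.6], [-0.505, 0.863, 0, 0, 0.6], [-0.505, 0.863, 0, 0, 0.6]],
])

```text
time_s: 24.47
ee_pos: [520.2, -68.0, 216.0]
ee_rot: [-179.8, 0.3, -147.1]
force: [-0.3, -0.0, -0.3]
gripper_width: 54.8
gripper_force: 0.0
```

Emit:
send_rows([
  [[-0.505, 0.863, 0, 0, 0.6], [-0.505, 0.863, 0, 0, 0.6], [-0.505, 0.863, 0, 0, 0.6], [-0.505, 0.863, 0, 0, 0.6], [-0.505, 0.863, 0, 0, 0.6]],
])

```text
time_s: 24.88
ee_pos: [508.3, 134.3, 213.5]
ee_rot: [180.0, 0.1, -146.9]
force: [1.1, -1.5, -0.7]
gripper_width: 55.0
gripper_force: 0.0
```

Emit:
send_rows([
  [[-0.505, 0.863, 0, 0, 0.6], [-0.505, 0.863, 0, 0, 0.6], [-0.505, 0.863, 0, 0, 0.6], [-0.505, 0.863, 0, 0, 0.6], [0, 0, 0, 0.953, 0.6]],
])

```text
time_s: 25.3
ee_pos: [500.3, 299.1, 213.0]
ee_rot: [179.8, 0.1, -153.2]
force: [-0.2, -0.8, -0.5]
gripper_width: 54.5
gripper_force: 0.0
```

Emit:
send_rows([
  [[0, 0, 0, 0.953, 0.6], [0, 0, 0, 0.953, 0.6], [0, 0, 0, 0.953, 0.6], [0, 0, 0, 0.953, 0.6], [0, 0, 0, 0.953, 0.6]],
])

```text
time_s: 25.72
ee_pos: [500.8, 292.4, 213.3]
ee_rot: [180.0, -0.0, 173.5]
force: [0.2, 0.8, 0.7]
gripper_width: 54.5
gripper_force: 0.0
```

Emit:
send_rows([
  [[0, 0, 0, 0.953, 0.6], [0, 0, 0, 0.953, 0.6], [0, 0, 0, 0.953, 0.6], [0, 0, 0, 0, 0.6], [0, 0, 0, 0, 0.6]],
])

```text
time_s: 26.13
ee_pos: [500.9, 292.1, 213.2]
ee_rot: [180.0, -0.0, 154.3]
force: [0.5, -0.5, -0.2]
gripper_width: 54.6
gripper_force: 0.0
```

```bash
python3 - <<'E'
from h import *
s=env.state();print(s["ee_pos"],s["ee_rot"]);b=blanks(grab("wrist"));t=grab("top");posts(t);pad(t)
for k in b: togo(k[0],k[1],60,k[2])
E
```

```text
[500.9480978  292.11726655 213.24218022] [ 1.79982193e+02 -4.92891874e-03  1.54330551e+02]
rib c [548.5 285. ] long-axis yaw 154.5 size 54.7 23.3 844 z 35.8 [266. 213.]
post [ 521.1 -148.8   99. ] 17 ang 232.6 r 125.5
post [496.7  26.   99.8] 17 ang 143.3 r 125.5
pad [275. 184.] 283 ctr [497.9 -62.7] rect [59.1 46.   8.1]
tool dx -45.8 dy 14.3 dz 153.2 turn -0.3 deg (units of 40mm: -1.14 0.36)
```

The dial is at stop 2 and the last blank has not moved.

Emit:
send_rows([
  [[-0.57, 0.18, 0, 0, 0.6], [-0.57, 0.18, 0.6, -0.04, 0.6], [0, 0, 0.8, 0, 0.6], [0, 0, 0.8, 0, 0.6], [0, 0, 0.8, 0, 0.6]],
])

```text
time_s: 26.65
ee_pos: [548.9, 284.9, 92.0]
ee_rot: [179.9, 0.0, 154.5]
force: [-0.0, -0.4, 0.2]
gripper_width: 54.5
gripper_force: 0.0
```

Emit:
send_rows([
  [[0, 0, 0.7, 0, 0.6], [0, 0, 0, 0, 0.6], [0, 0, 0, 0, 0.6], [0, 0, 0, 0, 0.6]],
])

```text
time_s: 26.98
ee_pos: [549.7, 285.6, 66.9]
ee_rot: [179.9, 0.1, 154.5]
force: [0.4, 0.5, 0.2]
gripper_width: 54.4
gripper_force: 0.0
```

```bash
python3 - <<'E'
from h import *
b=blanks(grab("wrist"));togo(b[0][0],b[0][1],22,b[0][2])
E
```

```text
rib c [548.9 284.7] long-axis yaw 153.6 size 56.1 23.7 2448 z 35.7 [253. 221.]
tool dx 0.5 dy -1.4 dz 45.5 turn 0.9 deg (units of 40mm: 0.01 -0.04)
```

Emit:
send_rows([
  [[0.02, -0.03, 0.56, 0.1, 0.6], [0, 0, 0.56, 0, 0.6], [0, 0, 0, 0, 0.6], [0, 0, 0, 0, 0.6], [0, 0, 0, 0, 0]],
], squeeze=40)

```text
time_s: 27.45
ee_pos: [548.6, 285.0, 22.6]
ee_rot: [179.8, 0.1, 153.7]
force: [-1.1, -0.4, -0.6]
gripper_width: 50.6
gripper_force: 0.0
```

Emit:
send_rows([
  [[0, 0, 0, 0, 0], [0, 0, 0, 0, 0], [0, 0, 0, 0, 0], [0, 0, 0, 0, 0], [0, 0, 0, 0, 0]],
])

```text
time_s: 27.87
ee_pos: [548.0, 284.9, 21.2]
ee_rot: [179.9, 0.1, 153.7]
force: [-0.4, 0.5, 2.7]
gripper_width: 23.5
gripper_force: 40.0
```

Emit:
send_rows([
  [[0, 0, 0, 0, 0], [0, 0, -0.3, 0, 0], [0, 0, -0.8, 0, 0], [0, 0, -0.9, 0, 0], [0, 0, -0.9, 0, 0]],
])

```text
time_s: 28.28
ee_pos: [545.6, 283.2, 136.3]
ee_rot: [-179.8, -0.2, 153.7]
force: [0.8, 0.5, -3.5]
gripper_width: 23.8
gripper_force: 40.0
```

Emit:
send_rows([
  [[0, 0, -0.3, 0, 0], [0, 0, 0, 0, 0], [0, 0, 0, 0, 0]],
])

```text
time_s: 28.53
ee_pos: [546.4, 283.6, 148.0]
ee_rot: [-179.9, -0.0, 153.7]
force: [-0.4, 0.3, -5.1]
gripper_width: 23.3
gripper_force: 40.0
```

```bash
python3 - <<'E'
from h import *
togo(495,-63.2,100,7.9)
E
```

```text
tool dx -107.4 dy -333.8 dz 48.0 turn -34.2 deg (units of 40mm: -2.68 -8.34)
```

Emit:
send_rows([
  [[-0.268, -0.834, 0, 0, 0], [-0.268, -0.834, 0, 0, 0], [-0.268, -0.834, 0, 0, 0], [-0.268, -0.834, 0, 0, 0], [-0.268, -0.834, 0, 0, 0]],
])

```text
time_s: 28.95
ee_pos: [518.7, 109.0, 145.5]
ee_rot: [-179.8, -0.3, 153.8]
force: [0.4, -0.1, -3.9]
gripper_width: 23.7
gripper_force: 40.0
```

Emit:
send_rows([
  [[-0.268, -0.834, 0, 0, 0], [-0.268, -0.834, 0, 0, 0], [-0.268, -0.834, 0, 0, 0], [-0.268, -0.834, 0, 0, 0], [-0.268, -0.834, 0, 0, 0]],
])

```text
time_s: 29.37
ee_pos: [492.9, -63.7, 145.7]
ee_rot: [-179.9, -0.3, 153.7]
force: [0.8, 0.6, -4.9]
gripper_width: 23.7
gripper_force: 40.0
```

Emit:
send_rows([
  [[0, 0, 0, -0.995, 0], [0, 0, 0, -0.995, 0], [0, 0, 0, -0.995, 0], [0, 0, 0, -0.995, 0], [0, 0, 0, -0.995, 0]],
])

```text
time_s: 29.78
ee_pos: [493.4, -62.3, 145.6]
ee_rot: [179.9, -0.4, -171.7]
force: [1.0, -0.6, -4.7]
gripper_width: 23.8
gripper_force: 40.0
```

Emit:
send_rows([
  [[0, 0, 0.7, 0, 0], [0, 0, 0.55, 0, 0], [0, 0, 0, 0, 0], [0, 0, 0, 0, 0], [0, 0, 0, 0, 0]],
])

```text
time_s: 30.2
ee_pos: [495.6, -62.4, 98.1]
ee_rot: [180.0, -0.1, -172.1]
force: [-0.2, 0.5, -4.2]
gripper_width: 23.5
gripper_force: 40.0
```

```bash
python3 - <<'E'
from h import *
togo(495,-63.1,83,7.9);held(grab("wrist"),hi=46)
E
```

```text
tool dx 0.7 dy -0.6 dz 15.1 turn 0.0 deg (units of 40mm: 0.02 -0.02)
10 93 [111.9 112.8 113.7]; 12 100 [112.2 112.8 113.5]; 14 95 [112.  112.9 113.5]; 16 98 [111.9 112.7 113.5]; 18 98 [112.1 112.9 113.5]; 20 101 [111.9 112.8 113.5]; 22 155 [ 60.5 112.5 113.3]; 24 1338 [113.1 204.4 215.9]; 26 3205 [ 99.6 212.3 217.2]; 28 304 [ 60.5 192.6 193.6]; 30 369 [192.3 193.1 193.9]; 32 591 [ 69.7 192.1 193.3]; 34 510 [ 69.4 189.9 191.9]; 36 180 [51.4 64.6 69.2]; 38 85 [48.2 49.1 62.3]; 40 65 [48.  49.1 49.6]; 42 48 [48.  48.7 49.7]; 44 78 [-1.4 48.7 49.5];
```

Level and matched to the previous placing. Next I lower it, check the force and release.

Emit:
send_rows([
  [[0.02, -0.015, 0.19, 0, 0], [0, 0, 0.18, 0, 0], [0, 0, 0, 0, 0], [0, 0, 0, 0, 0]],
])

```text
time_s: 30.58
ee_pos: [494.5, -63.0, 83.2]
ee_rot: [180.0, -0.1, -172.1]
force: [0.4, -0.5, -5.8]
gripper_width: 23.7
gripper_force: 40.0
```

```bash
python3 - <<'E'
from h import *
togo(495,-63.1,83,7.9);held(grab("wrist"),hi=40);print(env.state()["force"])
E
```

```text
tool dx -0.4 dy -0.2 dz 0.2 turn 0.0 deg (units of 40mm: -0.01 -0.00)
10 97 [97.3 97.9 98.6]; 12 95 [97.  97.8 98.5]; 14 92 [97.2 97.8 98.6]; 16 100 [97.3 97.8 98.4]; 18 104 [96.8 97.8 98.6]; 20 98 [97.3 97.8 98.6]; 22 103 [97.1 97.9 98.7]; 24 1595 [186.4 190.3 201.6]; 26 2902 [ 83.5 197.3 202.2]; 28 245 [177.1 177.8 178.5]; 30 433 [ 69.5 178.  178.8]; 32 672 [ 69.2 176.8 178.2]; 34 419 [ 68.8 174.6 176.5]; 36 236 [48.8 57.8 68.1]; 38 68 [48.3 49.  49.5]; 
[-0.28680606  0.48529945 -3.85882848]
```

Emit:
send_rows([
  [[0, 0, 0, 0, 0.45], [0, 0, 0, 0, 0.45], [0, 0, 0, 0, 0.45], [0, 0, 0, 0, 0.45], [0, 0, -0.7, 0, 0.45]],
])

```text
time_s: 31.05
ee_pos: [491.8, -62.6, 108.2]
ee_rot: [179.8, -0.5, -172.1]
force: [-0.4, -0.4, -0.0]
gripper_width: 40.7
gripper_force: 0.0
```

Emit:
send_rows([
  [[0, 0, 0, 0, 0], [0, 0, 0, 0, 0], [0, 0, 0, 0, 0], [0, 0, 0, 0, 0], [0, 0, 0, 0, 0]],
])

```text
time_s: 31.47
ee_pos: [494.5, -63.0, 110.8]
ee_rot: [180.0, -0.1, -172.1]
force: [0.2, 0.1, 0.1]
gripper_width: 10.9
gripper_force: 0.0
```

Emit:
send_rows([
  [[0, 0, 0.25, 0, 0], [0, 0, 0.1, 0, 0], [0, 0, 0.1, 0, 0], [0, 0, 0, 0, 0], [0, 0, 0, 0, 0]],
])

```text
time_s: 31.88
ee_pos: [494.8, -63.1, 93.0]
ee_rot: [180.0, -0.1, -172.1]
force: [0.2, -0.6, 0.2]
gripper_width: 0.6
gripper_force: 0.0
```

Emit:
send_rows([
  [[0, 0, 0.1, 0, 0], [0, 0, 0.1, 0, 0], [0, 0, 0, 0, 0], [0, 0, 0, 0, 0]],
])

```text
time_s: 32.22
ee_pos: [495.6, -63.2, 88.1]
ee_rot: [-180.0, 0.1, -172.1]
force: [-4.5, 0.9, 19.7]
gripper_width: 0.5
gripper_force: 9.5
```

Emit:
send_rows([
  [[0, 0, 0.06, 0, 0], [0, 0, 0, 0, 0], [0, 0, 0, 0, 0]],
])

```text
time_s: 32.47
ee_pos: [495.7, -63.2, 87.9]
ee_rot: [-179.9, 0.2, -172.0]
force: [-8.2, 1.3, 35.2]
gripper_width: -0.0
gripper_force: 17.6
```

Seat 3 is home. Last dial turn.

Emit:
send_rows([
  [[0, 0, -0.9, 0, 0], [0, 0, -0.8, 0, 0.3], [-0.11, 0.735, 0, 0, 0.4], [-0.11, 0.735, 0, 0, 0.4], [-0.11, 0.735, 0, 0, 0.4]],
], squeeze=8)

```text
time_s: 32.88
ee_pos: [496.2, 26.8, 151.8]
ee_rot: [-180.0, 0.1, -172.2]
force: [0.8, 0.4, -0.5]
gripper_width: 24.0
gripper_force: 0.0
```

Emit:
send_rows([
  [[0, 0, 0, 0.957, 0.4], [0, 0, 0, 0.957, 0.4], [0, 0, 0, 0.957, 0.4], [0, 0, 0, 0.957, 0.4], [0, 0, 0, 0.957, 0.4]],
])

```text
time_s: 33.3
ee_pos: [495.9, 26.3, 150.8]
ee_rot: [180.0, -0.0, 154.7]
force: [0.6, -0.9, -0.4]
gripper_width: 36.5
gripper_force: 0.0
```

Emit:
send_rows([
  [[0, 0, 0, 0, 0.4], [0, 0, 0, 0, 0.4]],
])

```text
time_s: 33.47
ee_pos: [495.9, 26.1, 150.9]
ee_rot: [-180.0, -0.0, 155.2]
force: [0.4, 0.4, 0.2]
gripper_width: 36.3
gripper_force: 0.0
```

```bash
python3 - <<'E'
from h import *
f=grab("wrist");posts(f);nestblank(f);togo(495.5,25.5,62,155);print(env.state()["ee_pos"])
E
```

```text
post [494.5  25.9  98.2] 256 ang 143.9 r 127.3
post [ 519.5 -147.7   97.6] 224 ang 231.7 r 125.6
ctr [495.1  25.6] yaw 71.6 size 13.3 13.2 z 96.3 slope [ 0.906 -0.451] r 126.6 dir -36.2 354
ctr [484.8 -64.2] yaw 7.8 size 33.5 25.3 z 85.9 slope [ 0.05  -0.176] r 113.5 dir 7.7 955
ctr [ 520.3 -148.9] yaw 87.1 size 13.5 13.5 z 97.1 slope [ 0.574 -0.144] r 126.1 dir 52.3 277
tool dx 0.1 dy -0.7 dz 89.0 turn 0.2 deg (units of 40mm: 0.00 -0.02)
[495.87306467  26.07146994 150.97337141]
```

Emit:
send_rows([
  [[0, -0.02, 0.7, 0, 0.4], [0, 0, 0.75, 0, 0.4], [0, 0, 0.75, 0, 0.4], [0, 0, 0, 0, 0.4], [0, 0, 0, 0, 0]],
], squeeze=8)

```text
time_s: 33.93
ee_pos: [494.6, 25.3, 62.4]
ee_rot: [-179.9, -0.2, 155.1]
force: [-0.3, -0.0, 1.0]
gripper_width: 31.9
gripper_force: 0.0
```

Emit:
send_rows([
  [[0, 0, 0, 0, 0], [0, 0, 0, 0, 0], [0, 0, 0, 0, 0], [0, 0, 0, 0, 0]],
])

```text
time_s: 34.27
ee_pos: [497.0, 25.5, 64.9]
ee_rot: [179.9, 0.2, 155.1]
force: [0.1, -0.3, 4.9]
gripper_width: 14.1
gripper_force: 8.0
```

Emit:
send_rows([
  [[0.06, -0.44, 0, -0.77, 0], [0.04, -0.44, 0, -0.77, 0], [0.01, -0.44, 0, -0.77, 0], [-0.01, -0.44, 0, -0.77, 0], [-0.03, -0.44, 0, -0.77, 0]],
])

```text
time_s: 34.68
ee_pos: [470.8, -57.7, 64.0]
ee_rot: [180.0, 0.0, -178.2]
force: [-1.1, 2.8, 1.8]
gripper_width: 13.8
gripper_force: 8.0
```

Emit:
send_rows([
  [[-0.05, -0.44, 0, -0.77, 0], [-0.07, -0.44, 0, -0.77, 0], [-0.1, -0.43, 0, -0.77, 0], [-0.12, -0.43, 0, -0.77, 0], [0, 0, 0, 0, 0]],
])

```text
time_s: 35.1
ee_pos: [498.4, -128.2, 64.0]
ee_rot: [-179.5, 0.1, -157.1]
force: [-3.9, -2.8, 1.6]
gripper_width: 13.8
gripper_force: 7.9
```

Emit:
send_rows([
  [[0, 0, 0, 0, 0]],
])

```text
time_s: 35.18
ee_pos: [496.3, -125.4, 63.9]
ee_rot: [-179.9, -0.0, -157.4]
force: [-3.6, -2.2, 3.8]
gripper_width: 14.0
gripper_force: 8.0
```

```bash
python3 - <<'E'
from h import *
arc(233.1,213,3)
E
```

```text
at ang 217.1 r 126.6 yaw 202.6 z 63.9
[-0.10, -0.28, 0, -0.50]
[-0.11, -0.27, 0, -0.50]
[-0.12, -0.27, 0, -0.50]
```

Emit:
send_rows([
  [[-0.1, -0.28, 0, -0.51, 0], [-0.11, -0.28, 0, -0.51, 0], [-0.12, -0.28, 0, -0.51, 0], [0, 0, 0, 0, 0], [0, 0, 0, 0, 0]],
])

```text
time_s: 35.6
ee_pos: [522.1, -149.2, 63.5]
ee_rot: [-179.9, -0.1, -146.7]
force: [-3.8, -3.7, 2.3]
gripper_width: 13.8
gripper_force: 8.0
```

Emit:
send_rows([
  [[0, 0, 0, 0, 0.5], [0, 0, 0, 0, 0.5], [0, 0, 0, 0, 0.5], [0, 0, -0.4, 0, 0.5], [0, 0, -0.8, 0, 0.5]],
])

```text
time_s: 36.02
ee_pos: [520.1, -146.3, 108.5]
ee_rot: [179.6, -0.3, -146.8]
force: [-0.6, -0.1, -0.6]
gripper_width: 43.6
gripper_force: 0.0
```

Emit:
send_rows([
  [[0, 0, -0.85, 0, 0.5], [0, 0, -0.85, 0, 0.5], [0, 0, -0.4, 0, 0.4], [0.4, -0.28, 0, 0, 0], [0.4, -0.28, 0, 0, 0]],
])

```text
time_s: 36.43
ee_pos: [509.2, -183.5, 197.2]
ee_rot: [-179.8, 0.2, -146.7]
force: [0.4, -0.9, 0.1]
gripper_width: 28.5
gripper_force: 0.0
```

Emit:
send_rows([
  [[0.79, -0.56, 0, 0, 0], [0.79, -0.56, 0, 0, 0], [0.79, -0.56, 0, 0, 0], [0, 0, 0, 0, 0], [0, 0, 0, 0, 0]],
])

```text
time_s: 36.85
ee_pos: [479.3, -259.2, 194.9]
ee_rot: [-178.2, -2.5, -150.1]
force: [1.0, 0.3, -0.6]
gripper_width: 0.4
gripper_force: 0.0
```

```bash
python3 - <<'E'
from h import *
s=env.state();print(s["ee_pos"],s["ee_rot"])
def btn(f,n):
    hsv=cv2.cvtColor(f["pixels"],cv2.COLOR_RGB2HSV);m=cv2.inRange(hsv,(50,120,60),(80,255,255));P=cloud(f)
    m[~((abs(P[...,0]-455)<70)&(abs(P[...,1]+320)<70))]=0
    q=P[m>0]
    if len(q):
        r=cv2.minEnclosingCircle(q[q[:,2]>np.median(q[:,2])-4][:,:2].astype(np.float32));print(n,len(q),q.mean(0).round(1),np.percentile(q[:,2],[10,50,90]).round(1),np.round([*r[0],r[1]],1))
t=grab("top");btn(t,"top");btn(grab("wrist"),"wrist");btn(grab("scene"),"scene");posts(t);save(t,"t9.png",(190,80,390,240),3.5)
E
```

```text
[ 479.25945444 -259.1979144   194.88113711] [-178.23657672   -2.48520296 -150.0535641 ]
top 27 [ 466.  -349.    21.7] [18.1 21.7 25.4] [ 463.8 -348.5   15.4]
wrist 870 [ 453.7 -344.6   23.5] [19.7 20.7 21.7] [ 438.7 -325.5   43.2]
scene 91 [ 461.4 -344.1   22.2] [18.6 22.4 25.6] [ 460.2 -345.7   19. ]
post [ 521.7 -148.7   99.8] 15 ang 232.8 r 125.1
post [497.3  26.5  99.9] 16 ang 142.9 r 125.3
```

View pics/t9.png

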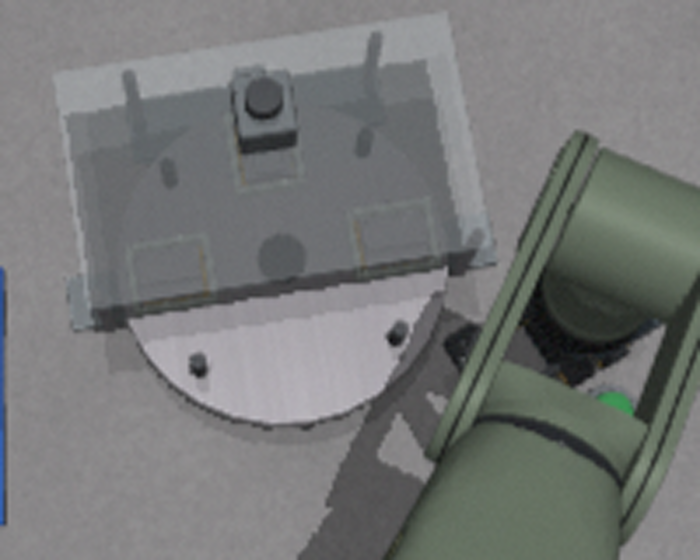

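The top view shows the bare part of the dial at the front and the three nests, all filled, under the guard; the posts read 142.9° and 232.8°. The last joint hit its limit at this yaw, so I'll turn the tool back and re-measure the button.

Emit:
send_rows([
  [[0, 0, 0, 0.9, 0], [0, 0, 0, 0.9, 0], [0, 0, 0, 0.9, 0], [0, 0, 0, 0.9, 0], [0, 0, 0, 0.9, 0]],
])

```text
time_s: 37.42
ee_pos: [479.8, -258.1, 194.8]
ee_rot: [-177.2, -1.2, 178.9]
force: [0.6, -0.8, -0.3]
gripper_width: 0.6
gripper_force: 0.0
```

Emit:
send_rows([
  [[0, 0, 0, 0.9, 0], [0, 0, 0, 0.9, 0], [0, 0, 0, 0, 0], [0, 0, 0, 0, 0]],
])

```text
time_s: 37.75
ee_pos: [479.7, -258.4, 194.8]
ee_rot: [-177.0, -0.6, 166.9]
force: [0.6, -0.6, 0.8]
gripper_width: 0.6
gripper_force: 0.0
```

```bash
python3 - <<'E'
from h import *
s=env.state();print(s["ee_pos"],s["ee_rot"])
f=grab("wrist");hsv=cv2.cvtColor(f["pixels"],cv2.COLOR_RGB2HSV);m=cv2.inRange(hsv,(50,120,60),(80,255,255));P=cloud(f)
m[~((abs(P[...,0]-455)<70)&(abs(P[...,1]+320)<70))]=0
n,l,st,c=cv2.connectedComponentsWithStats(m);i=1+np.argmax(st[1:,4]);q=P[l==i];z=np.median(q[:,2]);q=q[abs(q[:,2]-z)<3]
r=cv2.minEnclosingCircle(q[:,:2].astype(np.float32));print(len(q),q.mean(0).round(1),r);togo(*q.mean(0)[:2],z+1.2)
E
```

```text
[ 479.6634005  -258.40503901  194.83867565] [-176.9754172    -0.62426208  166.94658705]
771 [ 453.9 -344.2   20.6] ((454.3302001953125, -344.7557067871094), 18.768131256103516)
tool dx 5.6 dy -89.2 dz 173.0 turn None deg (units of 40mm: 0.14 -2.23)
```

Emit:
send_rows([
  [[0.04, -0.68, 0, 0, 0], [0.04, -0.68, 0, 0, 0], [0.04, -0.68, 0, 0, 0], [0, 0, 0.75, 0, 0], [0, 0, 0.75, 0, 0]],
])

```text
time_s: 38.22
ee_pos: [455.6, -342.5, 140.4]
ee_rot: [-176.8, -0.3, 166.7]
force: [0.2, -0.5, -1.4]
gripper_width: 0.4
gripper_force: 0.0
```

Emit:
send_rows([
  [[0, 0, 0.75, 0, 0], [0, 0, 0.75, 0, 0], [0, 0, 0.75, 0, 0], [0, 0, 0, 0, 0], [0, 0, 0, 0, 0]],
])

```text
time_s: 38.63
ee_pos: [451.9, -344.2, 48.5]
ee_rot: [-177.0, -0.8, 166.8]
force: [0.5, -0.2, 0.4]
gripper_width: 0.4
gripper_force: 0.0
```

```bash
python3 - <<'E'
from h import *
s=env.state();print(s["ee_rot"],s["force"]);togo(455,-344.7,22)
f=grab("wrist");save(f,"wb.png",None,1)
E
```

```text
[-177.03253598   -0.80023899  166.79583325] [ 0.45678623 -0.16000616  0.44811467]
tool dx -3.1 dy 0.2 dz 26.5 turn None deg (units of 40mm: -0.08 0.00)
```

View pics/wb.png

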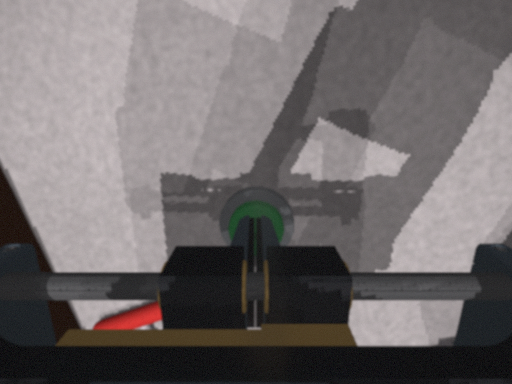

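The green button at (256,220) is directly under the fingertips, and the hex key, at (130,318), is clear. Pressing.

Emit:
send_rows([
  [[-0.06, 0, 0.5, 0, 0], [0, 0, 0.15, 0, 0], [0, 0, 0.1, 0, 0], [0, 0, 0, 0, 0], [0, 0, 0, 0, 0]],
])

```text
time_s: 39.1
ee_pos: [455.0, -347.1, 20.9]
ee_rot: [-176.9, -0.5, 166.7]
force: [0.3, 1.8, 2.4]
gripper_width: 0.3
gripper_force: 1.4
```

Emit:
send_rows([
  [[0, 0, 0.12, 0, 0], [0, 0, 0, 0, 0], [0, 0, 0, 0, 0]],
])

```text
time_s: 39.35
ee_pos: [455.2, -347.4, 16.4]
ee_rot: [-176.9, -0.4, 166.7]
force: [0.8, 3.5, 9.5]
gripper_width: 0.2
gripper_force: 4.8
```

Emit:
send_rows([
  [[0, 0, 0.08, 0, 0], [0, 0, 0.04, 0, 0], [0, 0, 0, 0, 0], [0, 0, 0, 0, 0]],
])

```text
time_s: 39.68
ee_pos: [455.4, -347.6, 15.9]
ee_rot: [-176.9, -0.4, 166.7]
force: [-5.6, 9.8, 38.6]
gripper_width: 0.5
gripper_force: 19.0
```

It bottomed out, so it is fully pressed. I'll retreat and check.

Emit:
send_rows([
  [[0, 0, -0.6, 0, 0], [0, 0, -0.9, 0, 0], [0, 0, -0.9, 0, 0], [0, 0, -0.9, 0, 0], [0, 0, -0.9, 0, 0]],
])

```text
time_s: 40.1
ee_pos: [457.3, -338.9, 179.5]
ee_rot: [-176.9, -0.6, 166.7]
force: [0.6, -1.2, -0.1]
gripper_width: 0.5
gripper_force: 0.0
```

Emit:
send_rows([
  [[0, 0, 0, 0, 0], [0, 0, 0, 0, 0], [0, 0, 0, 0, 0], [0, 0, 0, 0, 0]],
])

```text
time_s: 40.43
ee_pos: [456.8, -338.5, 176.0]
ee_rot: [-177.0, -0.8, 166.7]
force: [-0.3, 0.1, 0.1]
gripper_width: 0.5
gripper_force: 0.0
```

```bash
python3 - <<'E'
from h import *
s=env.state();print(s["ee_pos"],s["force"]);t=grab("top");posts(t);save(t,"t10.png",(115,80,400,250),2.8)
E
```

```text
[ 456.79446735 -338.50146976  175.99005801] [-0.32627949  0.09233327  0.09542242]
post [ 521.6 -148.7  100.4] 15 ang 232.7 r 125.1
post [497.   26.5  99.3] 17 ang 143.0 r 125.6
```

View pics/t10.png

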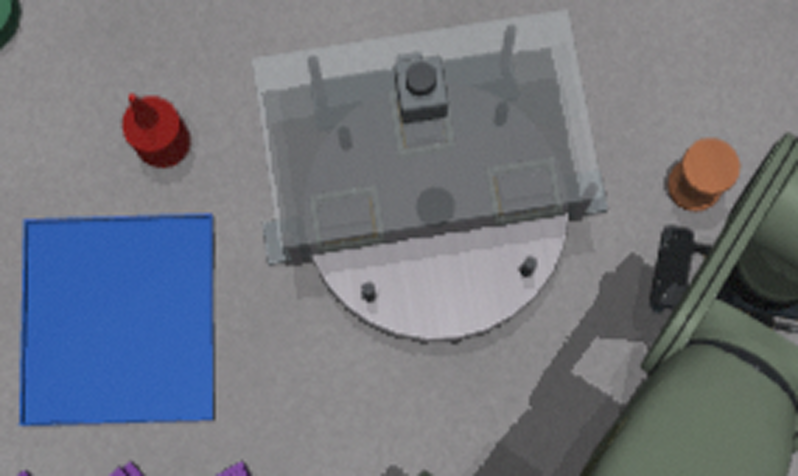

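The tray is empty, all three nests are under the guard, the dial is at its last stop, the oiler and spool stand where they were, and the robot is clear. Handing in.

```bash
python3 -c "
from workcell import env
print(env.job_done())"
```

```text
the job is handed in; nothing more can be done
None
```

I loaded all three blanks and pressed them home, turned the dial to its last stop, pressed and released the start button, and handed the job in; it returned no verdict.

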